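Check-weigh the next traction weight on the spring scale

TASK

The block-shaped weight on the spring scale has been weighed: take it off the hook and stand it upright and gently in the steel tray. Then hang the round weight by its eye on the scale's hook, let go and wait until it hangs still, and then slide the black marker level with the pointer to record the reading. Leave the round weight hanging and do not disturb the other things on the desk.

Things in the scene. Friction and masses are not known exactly. Their poses are not given: they have to be found in the camera images.
- block_weight: Rectangular aluminium weight, 44 (x) by 72 (y) mm, 0.33 kg; at the start it hangs at rest on the scale's hook by its eye. Casting 45 mm tall, on it a rectangular eye, on that a square grip stem 22 x 22 mm from z = 107 to 149 mm. Origin: centre of the underside; z up; x runs through the eye's opening; x and -x sides alike.
- round_weight: Round aluminium weight, 72 mm across, 0.35 to 0.7 kg (differs each time); at the start it stands on the table. Casting 45 mm tall, on it a rectangular eye, on that a square grip stem 22 x 22 mm from z = 107 to 149 mm. Origin: centre of the underside; z up; x runs through the eye's opening; x and -x sides alike.
- block_eye (a point): Middle of the underside of the top bar of the block weight's eye, 95 mm above its underside. The eye is a frame in the y-z plane, 12 mm thick along x; opening 47 mm wide (y), from z = 45 to 95 mm; its top bar is 12 mm thick (z = 95 to 107 mm), 65 mm long along y.
- round_eye (a point): Middle of the underside of the top bar of the round weight's eye, 95 mm above its underside. The eye is a frame in the y-z plane, 12 mm thick along x; opening 47 mm wide (y), from z = 45 to 95 mm; its top bar is 12 mm thick (z = 95 to 107 mm), 65 mm long along y.
- tray: Shallow square steel tray, 150 x 150 mm, 22 mm tall, 4 mm walls, inner floor about 4 mm above its origin; fixed to the table. Origin: centre of its underside, x and y along its sides. It and the round weight can be in either of two places.
- scale_stand: Stand of the spring scale, fixed, 0.46 m tall. Origin on the table below the vertical scale rod; the hook arm points along its -x (towards the robot), the column is 45 mm behind (+x), the marker rod 120 mm to +y. Spring housing, 32 mm across, above z = 300 mm on the rod's line. The base plate (16 mm tall) does not reach under the hanging weight.
- hook_seat (a point): Middle of the hook's flat upper face, where the eye's bar rests: 157 mm from the stand's origin along -x, 215 mm high when unloaded, moves down with load; axes as the stand's. Arm: flat bar along x, 12 mm wide, 10 mm thick. Seat 44 mm long between the upturned tip (14 mm high, its end 30 mm towards -x) and a back stop 7.5 mm high.
- carriage (a joint): Extension of the scale in m: 0 unloaded, grows as hook and pointer go down together; 90 N/m (about 109 mm per kg), end stop 0.11. It bobs for 1 to 2 s after loading. When a weight is lifted the hook rises with it up to 0 before it comes free.
- pointer_tip (a point): Tip of the scale's dark pointer, which points along the stand's +y to the marker and moves with the hook; always 5 mm below the height of the hook seat.
- marker (a joint): Position of the sliding marker in m, growing downwards; equal to the scale's joint value when level with the pointer. Range -0.01 to 0.11; starts higher than any reading of the round weight. Stays where it is left; about 3 N moves it; push it down from above on its tab, or pinch it.
- marker_index (a point): Centre of the black marker block (30 x 30 x 14 mm) on the marker rod, with a small white spot facing the pointer: the height to be matched to the pointer tip.
- marker_tab (a point): Point on the upper face of the marker's flat tab, where to push or pinch it: 105 mm from the marker rod along the stand's -x, 5 mm above the marker index. The tab is 22 mm wide (stand's y), 10 mm thick and ends 25 mm further along -x.
- bottle: Upright closed green bottle with a white cap, 60 mm across, 120 mm tall. Bystander, loose. Origin: middle of its underside.
- bowl: Open steel bowl, 110 mm across, 45 mm tall. Bystander, loose. Origin: middle of its underside.
- cup: White plastic cup, 70 mm across, 80 mm tall. Bystander, loose. Origin: middle of its underside.
- jar: Closed pale jar, 64 mm across, 75 mm tall. Bystander, loose. Origin: middle of its underside.
- disc_weight: Flat round aluminium weight, 80 mm across, 68 mm tall with its knob; it has no eye and is not part of the job. Bystander, loose. Origin: middle of its underside.
- carton: Cardboard carton, 100 x 150 x 70 mm. Bystander, loose. Origin: middle of its underside.
Not all that is in view belongs to the job. Leave any orange or purple look-alike of the block_weight alone.

How it is judged:
By the outcome, as a careful person would: the job done as asked, in the order asked, and still so for the second after the job is handed in, with the robot touching nothing.
It also fails if it takes over 67 s, if anything falls off the work surface, if the arm or the gripper's body presses on something with over 40 N, if the wrist force passes 120 N, or if a joint passes its speed limit or range.

ROBOT

A 6-joint arm with a two-finger parallel gripper is mounted at the origin on the work surface. World frame = base frame: x ahead of the robot, y to its left, z up, the work surface at z = 0. Lengths are in m, angles in rad, forces in N, time in s.
With the tool pointing down it reaches from about 0.325 to 0.85 m from the base axis. Payload 4.4 kg.
Tool frame: the origin (TCP) lies at the very end of the fingers, on their centre line; the grasp point (between the pads) lies 19 mm behind it; z points along the fingers, x is the direction in which the jaws open and shut, and the axes are right-handed (so a half turn about z gives the same grasp; the last joint's range is limited). The gripper opens to 94 mm and grips with 3 to 60 N. Pads are 16 mm wide; open, the fingers measure 119 mm over their backs; the gripper's body (75 mm by 177 mm) begins 78 mm behind the grasp point.
Start: joints at [0.96, 0.207, 1.542, -0, 1.393, -0.15], TCP at [0.256, 0.515, 0.205] pointing down, gripper open.
Joint ranges: [-2.73, 2.73], [-0.86, 2.22], [0.23, 2.46], [-1.11, 4.25], [0.08, 2.63], [-2.82, 2.82]. Speed limits (rad/s): [2.79, 2.79, 3.14, 3.14, 3.14, 3.14].

INTERFACE

Orientations are given as [roll, pitch, yaw] about the fixed x, y, z axes, in that order (R = Rz(yaw) Ry(pitch) Rx(roll)).
In Python, from rig import arm, imaging, workorder, nets gives the robot as it stands.
- The arm moves only by the tool arm_command, never from a script. Its argument "increments" is a list of rows, each a list of 7 numbers: the shift along the tool's x, y, z in cm, then the turn, a rotation vector about the tool's x, y, z in degrees, then the opening in per cent of the stroke, from 0 (shut) to 100 (fully open). A call has 1 to 12 rows; each row is the pose to reach, as a shift and turn from the pose commanded when the call began, along the tool's axes at that moment; what a row does not reach only later rows make up. A row lasts 1/12 s, in which the tool goes at most 41.7 mm and 7.16 degrees, less where a joint would pass 70% of its speed; a pose out of reach is approached as far as the arm can. A call with a gripper value outside its range is refused whole. The fingers move at their own pace and stop on an object; "force" is the grip in N (left out, the last holds). Time passes only in rows, so rows that repeat a pose let the fingers close. It gives the time, the measured TCP pose, the force and the opening at its end, in the units of the state.
- arm.observe(): the state, without advancing time (a new reading comes with each control period).
- imaging.snapshot(name): name is "scene" or "top"; returns the picture (420x560x3 uint8, blue, green, red); there is no depth.
- imaging.camera_params(name): a dict with "fx", "fy", "cx", "cy" (pixels), "cam_to_world" (4x4, takes a point from camera to world coordinates). Camera axes: x right, y down, z forward; pixel columns grow to the right and rows downward; lengths in m; the calibration is good to about 2 mm. A picture is of the moment at which its call begins. camera_params takes no time and is no camera call.
- workorder.hand_in(): hands the job in, once; it reports no verdict.
Trained networks look in the newest picture that a camera, given by its name, has taken for a name from the list of things; names that differ only in an ending like _2 or _b are one class to them, and where a whole thing is asked for, a point or a joint stands for the part that bears it (a point fixed in the world has none). Each returns a list of dicts, best first, with "score" (0 to 1); they miss things now and then, are a little off and sometimes report something else, mostly with a low value. They report only what shows in the picture. A call takes as long as a camera call. They do not tell look-alikes from the thing itself.
- nets.search_frame(camera, name): "box" ([left, top, right, bottom] in pixels, round what is visible of it).
- nets.silhouettes(camera, name): "mask" (420x560 bool, what is visible of it) and "box" ([left, top, right, bottom] in pixels, round what is visible of it).
- nets.spot_point(camera, name): "at" ([column, row] in pixels: a listed point, or the origin of a listed thing).
The state is a dict: "time": time; "joints": joint angles; "joint_velocities": joint speeds; "joint_torque": joint torques, N m; "tool_pos": TCP position; "eef_rot": TCP orientation; "ft_force": force on the tool from outside, world axes, zero at the start; "moment": the same for the moment, N m; "finger_gap": finger opening in m.
Only numpy, scipy, OpenCV 4.12 (cv2) and the standard library are available. Lean on these libraries where they do the work, as an engineer would, in place of code of your own. Each camera call takes 0.05 s, during which the arm holds its last target.

## Working session

There is one attempt and no reset: what is moved stays moved. The work goes in short steps, Python scripts to look and compute and a tool call to move; the robot and the scene stay as the last step left them, time stands still between calls to the robot, and variables do not carry over. Pictures are saved under pics/ and viewed, and the job is handed in when it is done.

Besides the shell and the picture viewer there is one more tool, called after "Request:" as name(argument=value, ...), one argument or row to a line, values as JSON. arm_command: Moves the arm, as the interface text tells. Its arguments: {"type":"object","properties":{"increments":{"type":"array","items":{"type":"array","items":{"type":"number"}}},"force":{"type":"number"}},"required":["increments"]}

```bash
ls; mkdir -p pics
python3 - <<'E'
from rig import arm, imaging, workorder, nets
import cv2,numpy as np
s=arm.observe()
for k in s: print(k,np.round(s[k],4))
for n in("scene","top"):
    im=imaging.snapshot(n); cv2.imwrite(f"pics/{n}0.png",im)
    p=imaging.camera_params(n); print(n,p["fx"],p["fy"],p["cx"],p["cy"]);print(np.round(p["cam_to_world"],4).tolist())
for cam in("scene","top"):
  for n in["block_weight","round_weight","tray","scale_stand","marker","bottle","bowl","cup","jar","disc_weight","carton"]:
    r=nets.search_frame(cam,n)[:3]
    print(cam,n,[(np.round(x["box"]).astype(int).tolist(),round(float(x["score"]),2)) for x in r])
  for n in["block_weight","round_weight","block_eye","round_eye","tray","scale_stand","hook_seat","pointer_tip","marker_index","marker_tab"]:
    r=nets.spot_point(cam,n)[:3]
    print(cam,n,[(np.round(x["at"],1).tolist(),round(float(x["score"]),2)) for x in r])
print(arm.observe()["time"])
E
```

```text
pics
time 0.0
joints [ 0.9595  0.2074  1.5429 -0.      1.3935 -0.1505]
joint_velocities [ 0.0006  0.0004  0.0012  0.0014 -0.0011  0.001 ]
joint_torque [ 4.00000e-04 -3.70874e+01 -2.81418e+01  6.98000e-02  3.60000e-02
 -2.00000e-04]
tool_pos [0.2552 0.5143 0.2043]
eef_rot [-3.1413e+00  2.3000e-03  1.1100e+00]
ft_force [-0.2819  0.4768  1.0846]
moment [ 0.0151 -0.0039 -0.039 ]
finger_gap 0.0944
scene 489.2736195905298 489.2736195905298 277.49316094694575 209.55866601134633
[[-0.634, 0.5778, -0.5139, 1.2405], [0.7733, 0.4794, -0.4149, 0.6404], [0.0066, -0.6605, -0.7508, 1.1997], [0.0, 0.0, 0.0, 1.0]]
top 503.3672682884154 503.3672682884154 282.4840138513567 213.65347420641868
[[0.0167, -0.9881, 0.1529, 0.3152], [-0.9998, -0.0148, 0.0137, 0.0313], [-0.0112, -0.1531, -0.9882, 1.4029], [0.0, 0.0, 0.0, 1.0]]
scene block_weight [([261, 203, 289, 245], 0.9), ([260, 160, 284, 200], 0.9), ([390, 224, 414, 270], 0.65)]
scene round_weight [([231, 178, 247, 219], 0.72)]
scene tray [([156, 154, 215, 198], 0.69), ([259, 220, 298, 272], 0.38)]
scene scale_stand [([204, 190, 326, 361], 0.66)]
scene ma
[... 1597 characters left out ...]
([255, 179, 284, 208], 0.58)]
top disc_weight [([405, 150, 441, 180], 0.72), ([116, 206, 181, 252], 0.45)]
top carton [([114, 209, 180, 248], 0.78), ([186, 139, 222, 196], 0.65)]
top block_weight [([161.4, 281.7], 0.95), ([213.9, 295.6], 0.85), ([268.8, 199.1], 0.59)]
top round_weight [([339.5, 224.4], 0.66)]
top block_eye [([333.0, 268.4], 0.84), ([269.6, 185.2], 0.79), ([156.2, 278.3], 0.71)]
top round_eye [([340.1, 218.6], 0.93)]
top tray [([430.1, 228.0], 0.56)]
top scale_stand [([248.4, 150.0], 0.88)]
top hook_seat [([265.6, 189.3], 0.86)]
top pointer_tip [([205.9, 144.2], 0.59)]
top marker_index [([196.2, 150.3], 0.91)]
top marker_tab [([213.3, 186.9], 0.8), ([267.3, 190.2], 0.44)]
2.2
```

View pics/scene0.png

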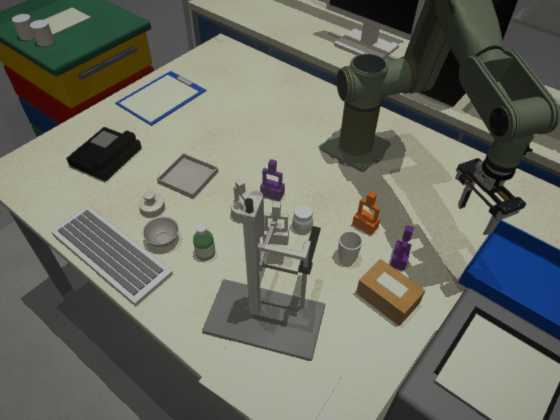

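View pics/top0.png

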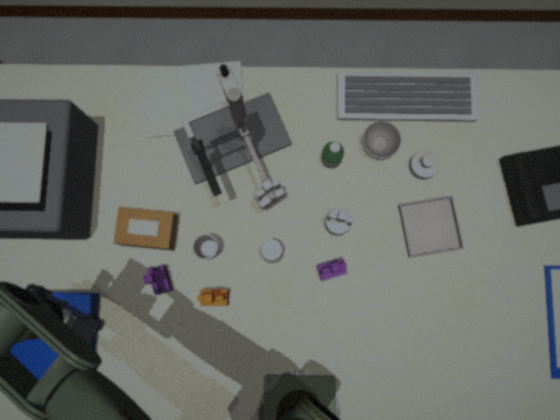

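Run:
```python
import cv2
a=cv2.imread("pics/scene0.png")[140:380,130:430]; cv2.imwrite("pics/sc_crop.png",cv2.resize(a,None,fx=2.5,fy=2.5,interpolation=2))
a=cv2.imread("pics/top0.png")[50:310,150:480]; cv2.imwrite("pics/tp_crop.png",cv2.resize(a,None,fx=2.25,fy=2.25,interpolation=2))
```

```text
(no output)
```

View pics/sc_crop.png

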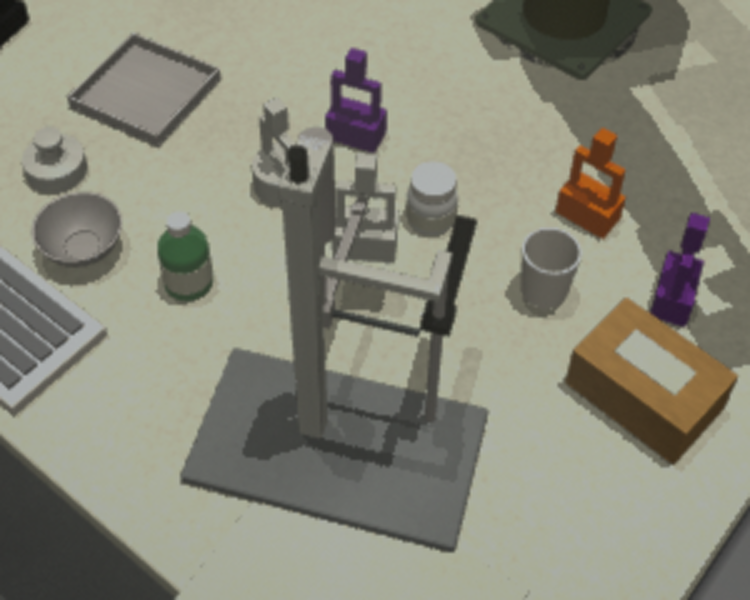

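View pics/tp_crop.png

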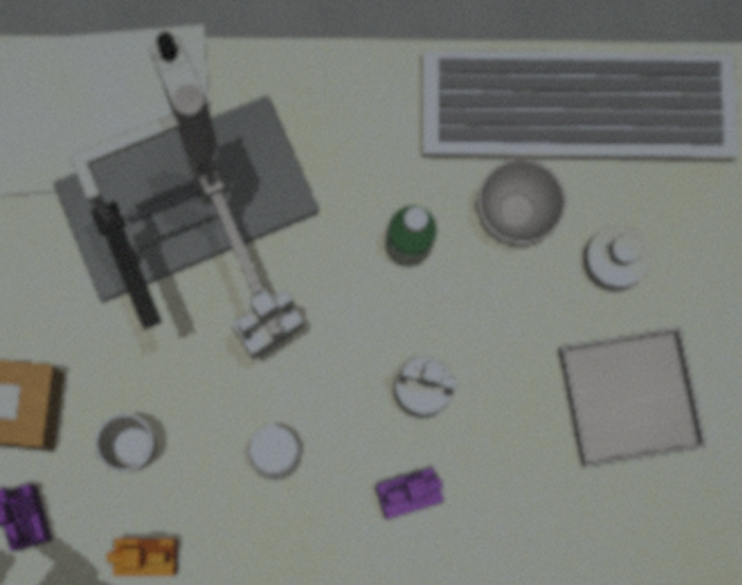

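The hook holds the aluminium block weight: top view (269,193), scene (276,225). The look-alikes are purple at top (332,268) and (157,279), and orange at (213,296). The round weight is at top (339,222) and the tray at (431,227). Next I'll turn these pixels into positions.

```bash
cat > h.py <<'E'
import numpy as np, cv2
from rig import imaging
P={n:imaging.camera_params(n) for n in("scene","top")}
def ray(n,uv):
    p=P[n];T=np.array(p["cam_to_world"]);d=np.array([(uv[0]-p["cx"])/p["fx"],(uv[1]-p["cy"])/p["fy"],1.])
    return T[:3,3],T[:3,:3]@d
def onz(n,uv,z):
    o,d=ray(n,uv);return o+d*(z-o[2])/d[2]
def proj(n,X):
    p=P[n];T=np.array(p["cam_to_world"]);X=np.atleast_2d(X);c=(X-T[:3,3])@T[:3,:3]
    return np.c_[c[:,0]/c[:,2]*p["fx"]+p["cx"],c[:,1]/c[:,2]*p["fy"]+p["cy"]]
def tri(a,b):
    A=[];B=[]
    for n,uv in(("scene",a),("top",b)):
        o,d=ray(n,uv);d=d/np.linalg.norm(d);M=np.eye(3)-np.outer(d,d);A.append(M);B.append(M@o)
    return np.linalg.lstsq(np.vstack(A),np.hstack(B),rcond=None)[0]
def body(x,y,z,yaw,pts):
    c,s=np.cos(yaw),np.sin(yaw);pts=np.array(pts,float)
    return pts@np.array([[c,s,0],[-s,c,0],[0,0,1]])+[x,y,z]
def box(x0,x1,y0,y1,z0,z1):
    v=np.array([[x,y,z] for x in(x0,x1) for y in(y0,y1) for z in(z0,z1)])
    e=[(0,1),(2,3),(4,5),(6,7),(0,2),(1,3),(4,6),(5,7),(0,4),(1,5),(2,6),(3,7)]
    return v,e
def weight(kind):
    L=[box(-.011,.011,-.011,.011,.107,.149),box(-.006,.006,-.0325,.0325,.095,.107),box(-.006,.006,-.0325,-.0235,.045,.095),box(-.006,.006,.0235,.0325,.045,.095)]
    if kind=="block":L.append(box(-.022,.022,-.036,.036,0,.045))
    else:
        t=np.linspace(0,2*np.pi,25)
        v=np.vstack([np.c_[.036*np.cos(t),.036*np.sin(t),0*t+z] for z in(0,.045)])
        L.append((v,[(i,i+1) for i in range(24)]+[(25+i,26+i) for i in range(24)]))
    return L
def stand(ext=.036,mk=-.01):
    return [box(-.187,-.13,-.006,.006,.205-ext,.215-ext),box(-.13,-.115,-.006,.006,.205-ext,.2225-ext),box(-.187,-.18,-.006,.006,.215-ext,.229-ext),
     box(-.015,.015,.105,.135,.203-mk,.217-mk),box(-.13,-.0,.109,.131,.205-mk,.215-mk),box(-.001,.001,0,.105,.209-ext,.211-ext),box(-.016,.016,-.016,.016,.3,.46)]
def draw(img,n,parts,pose,col,S,off):
    for v,e in parts:
        uv=(proj(n,body(*pose,v))-off)*S+S/2-.5
        for a,b in e: cv2.line(img,tuple(int(round(t)) for t in uv[a]),tuple(int(round(t)) for t in uv[b]),col,1,cv2.LINE_AA)
E
python3 - <<'E'
from h import *
print("hook tri",tri((275.9,217.7),(267,189.5)))
print("stem blk z.233",onz("top",(269.6,185.2),.179))
print("rd eye",onz("top",(340.1,218.6),.095),"org",onz("top",(339.5,224.4),0),tri((238.8,197.1),(340.1,218.6)))
print("tray",onz("top",(430.1,228),0))
print("stand",onz("top",(248.4,150),0),onz("scene",(259,301.2),0))
print("tab",tri((311.1,228.7),(213.3,186.9)),"idx",tri((304.8,266.7),(196.2,150.3)))
import cv2
a=cv2.imread("pics/top0.png")
for nm,(x,y,w,h) in dict(blk=(170,90,140,130)).items():
    cv2.imwrite(f"pics/c_{nm}.png",cv2.resize(a[y:y+h,x:x+w],None,fx=5,fy=4.6,interpolation=0)[:600])
E
```

```text
hook tri [0.56496247 0.0885729  0.17442118]
stem blk z.233 [0.57551281 0.08141077 0.179     ]
rd eye [ 0.50663723 -0.10190218  0.095     ] org [ 0.50406414 -0.10988225  0.        ] [ 0.50956473 -0.1042788   0.07835847]
tray [ 0.4977514  -0.36311283  0.        ]
stand [0.71615615 0.15192508 0.        ] [ 7.16925684e-01  1.54426539e-01 -2.22044605e-16]
tab [0.56305975 0.21117891 0.22028468] idx [0.65760145 0.26148329 0.20104191]
```

```bash
cat > ov.py <<'E'
from h import *
def ov(src,n,items,roi,S,out):
    x,y,w,h=roi;a=cv2.imread(src)[y:y+h,x:x+w]
    a=cv2.resize(a,None,fx=S,fy=S,interpolation=cv2.INTER_CUBIC);b=a.copy()
    for parts,pose,col in items: draw(b,n,parts,pose,col,S,np.array([x,y]))
    cv2.imwrite(out,np.hstack([a,b]))
E
cat > fit1.py <<'E'
from ov import *
st=(.7165,.153,0,np.deg2rad(24.8)); 
hk=body(*st,[[-.157,0,0]])[0]
bl=(hk[0],hk[1],.084,st[3]); rd=(.5055,-.106,0,np.deg2rad(-70+90))
tr=(.498,-.363,0,np.deg2rad(8))
G=(0,255,0);R=(0,0,255);Y=(0,255,255)
tray=[box(-.075,.075,-.075,.075,0,.022)]
ov("pics/top0.png","top",[(stand(),st,G),(weight("block"),bl,R)],(180,80,130,140),3,"pics/o1_%s.png"%TAG)
ov("pics/scene0.png","scene",[(stand(),st,G),(weight("block"),bl,R)],(225,180,110,140),3.5,"pics/o2_%s.png"%TAG)
ov("pics/top0.png","top",[(weight("round"),rd,R)],(310,190,60,60),6,"pics/o3_%s.png"%TAG)
ov("pics/top0.png","top",[(tray,tr,R)],(385,180,90,90),4,"pics/o4_%s.png"%TAG)
E
python3 -c "TAG='a';exec(open('fit1.py').read())"
```

```text
(no output)
```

View pics/o1_a.png

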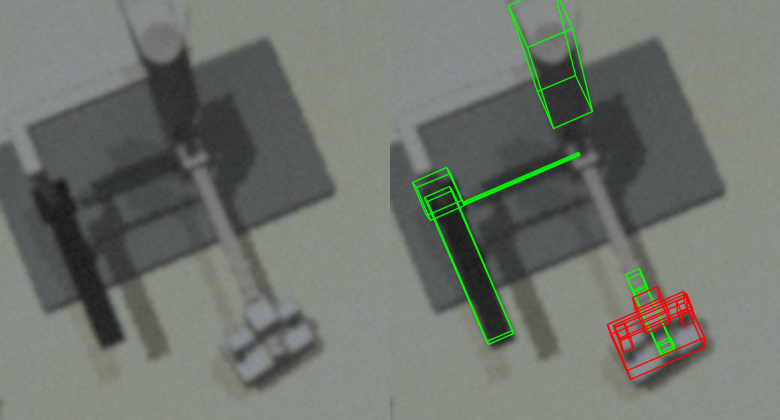

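View pics/o2_a.png

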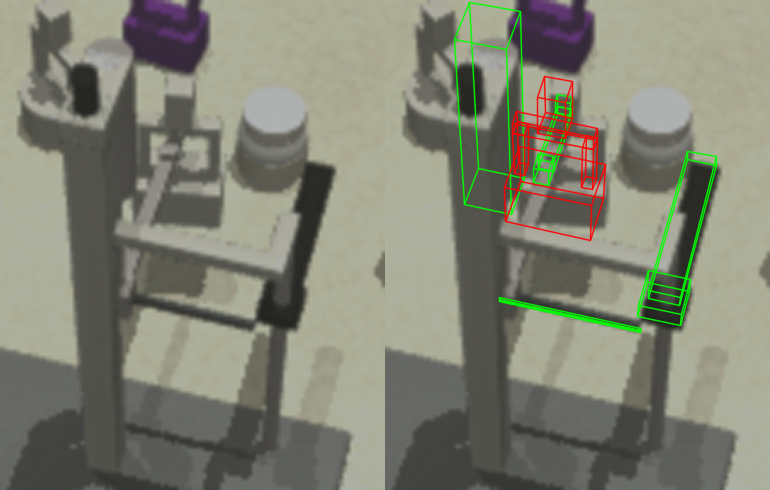

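View pics/o3_a.png

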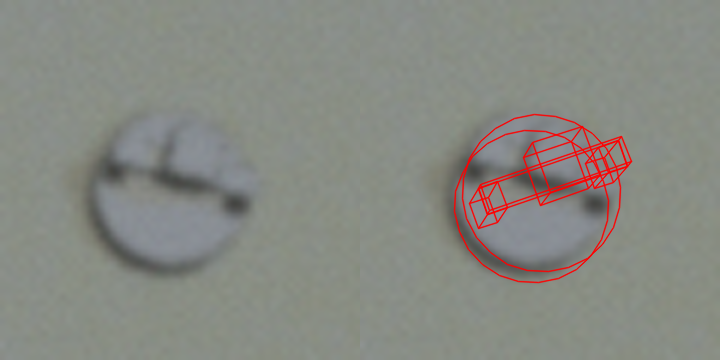

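View pics/o4_a.png

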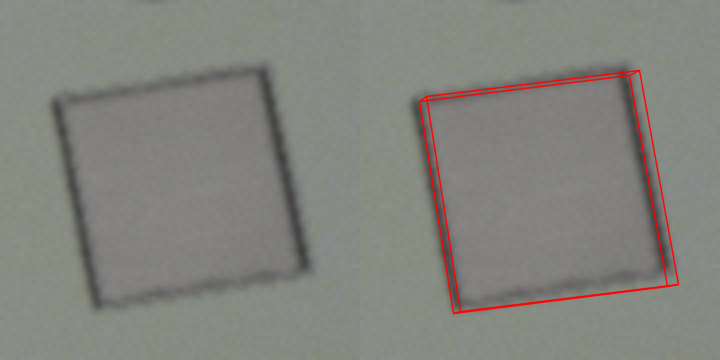

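Run:
```python
import cv2,numpy as np
def crop(src,roi,S,out,step=5):
    x,y,w,h=roi;a=cv2.resize(cv2.imread(src)[y:y+h,x:x+w],None,fx=S,fy=S,interpolation=cv2.INTER_CUBIC)
    for i in range(0,w,step): cv2.putText(a,str(x+i),(i*S,9),0,.33,(0,0,255),1); cv2.line(a,(i*S+S//2,11),(i*S+S//2,16),(0,0,255),1)
    for i in range(step,h,step): cv2.putText(a,str(y+i),(0,i*S+S//2+4),0,.33,(0,0,255),1)
    cv2.imwrite(out,a)
crop("pics/top0.png",(248,170,48,44),13,"pics/k1.png")
crop("pics/scene0.png",(255,196,40,52),11,"pics/k2.png")
crop("pics/top0.png",(318,200,44,42),13,"pics/k3.png")
crop("pics/scene0.png",(224,172,32,52),11,"pics/k4.png")
```

```text
(no output)
```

View pics/k1.png

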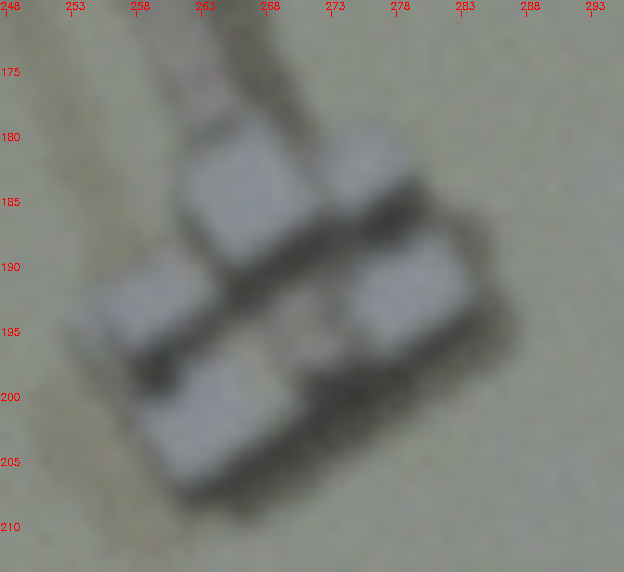

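View pics/k2.png

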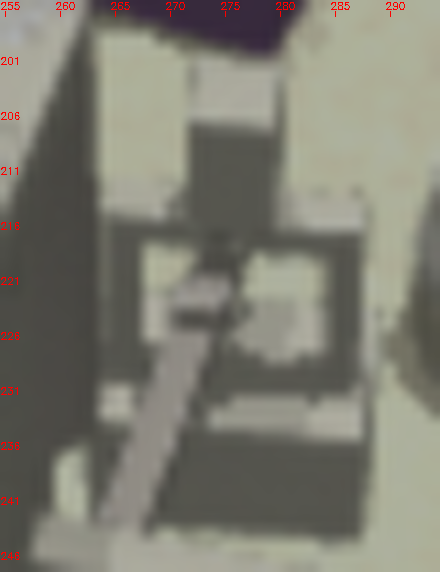

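View pics/k3.png

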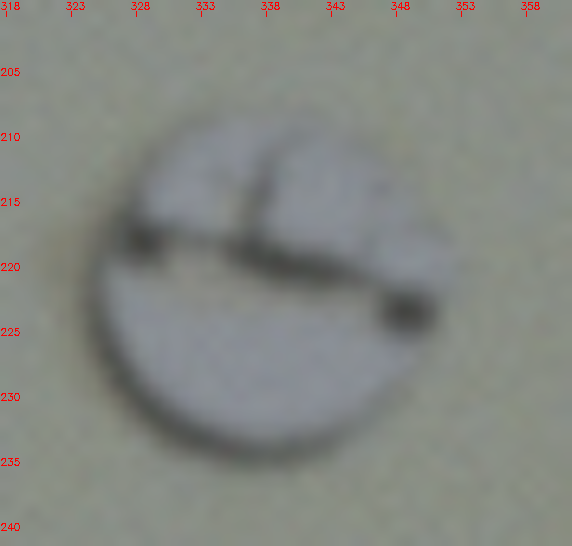

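View pics/k4.png

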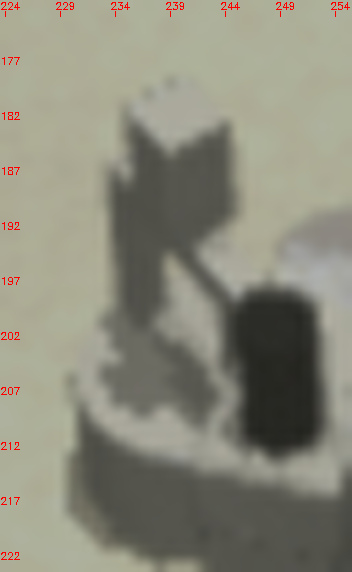

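Run:
```python
from h import *
print(tri((275.9,203.9),(266.3,184.6)), onz("top",(266.3,184.6),.233),onz("scene",(275.9,203.9),.233))
# pixel cols in crops labelled such that pixel centre at label
a=onz("top",(262.7,207),.129);b=onz("top",(285,192),.129);print(a,b,np.linalg.norm(a-b),np.degrees(np.arctan2(b[1]-a[1],b[0]-a[0]))+90)
print("round stem top",onz("top",(341.5,214.5),.149),onz("scene",(239,181.8),.149),tri((239,181.8),(341.5,214.5)))
# round casting top circle
for c in [(338.5,221.5)]: print(onz("top",c,.045))
a=onz("top",(328.5,218),.045);b=onz("top",(349,223.3),.045);print("eye holes",a,b,np.degrees(np.arctan2(b[1]-a[1],b[0]-a[0])))
```

```text
[0.56514087 0.08809271 0.23101187] [0.56536787 0.08706709 0.233     ] [0.56595864 0.09021116 0.233     ]
[0.52876509 0.10000023 0.129     ] [0.56882269 0.04337375 0.129     ] 0.06936258780712531 35.275605179841705
round stem top [ 0.50921288 -0.09992973  0.149     ] [ 0.50918283 -0.09988873  0.149     ] [ 0.50919728 -0.09990864  0.14900465]
[ 0.50592049 -0.10264197  0.045     ]
eye holes [ 0.5151328  -0.07544482  0.045     ] [ 0.50141277 -0.13114105  0.045     ] -103.8385248695455
```

```bash
cat > fit2.py <<'E'
from ov import *
G=(0,255,0);R=(0,0,255)
st=(.7185,.155,0,np.deg2rad(25.5))
rd=(.5085,-.1005,0,np.deg2rad(-13.8));bl=(.5645,.088,.083,np.deg2rad(28))
tr=(.501,-.358,0,np.deg2rad(10))
tray=[box(-.075,.075,-.075,.075,0,.022)]
ov("pics/top0.png","top",[(weight("block"),bl,R)],(245,165,55,55),7,"pics/p1.png")
ov("pics/top0.png","top",[(weight("round"),rd,R)],(315,195,50,50),7,"pics/p3.png")
ov("pics/top0.png","top",[(tray,tr,R)],(385,180,90,90),4,"pics/p4.png")
ov("pics/top0.png","top",[(stand(),st,G)],(180,80,130,140),3,"pics/p2.png")
ov("pics/scene0.png","scene",[(stand(.036,0),st,G),(weight("block"),bl,R)],(225,180,110,140),3.5,"pics/p5.png")
a=[cv2.imread(f"pics/p{i}.png") for i in (1,3)]
cv2.imwrite("pics/pp.png",np.vstack([x[:,:700] for x in a])[:, :])
b=[cv2.imread(f"pics/p{i}.png") for i in (2,5)]
print([x.shape for x in a+b])
E
python3 fit2.py
```

```text
[(385, 770, 3), (350, 700, 3), (420, 780, 3), (490, 770, 3)]
```

View pics/p1.png

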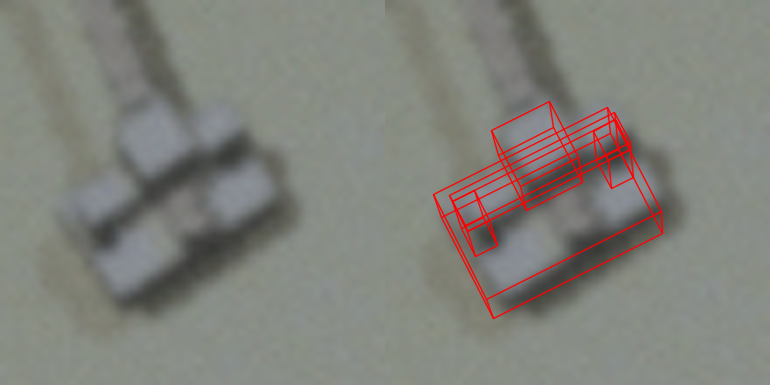

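View pics/p2.png

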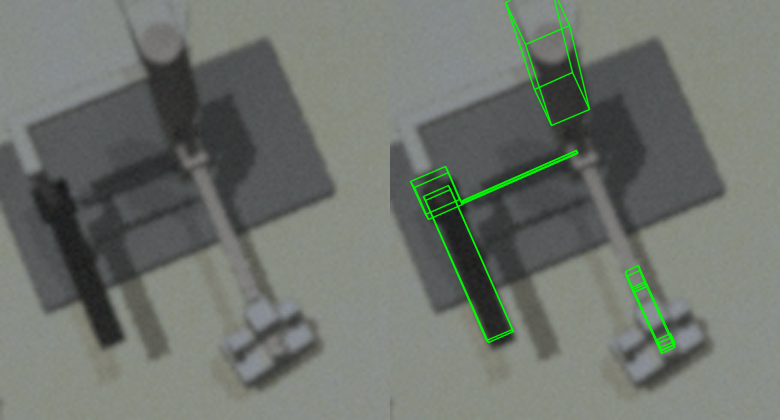

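View pics/p3.png

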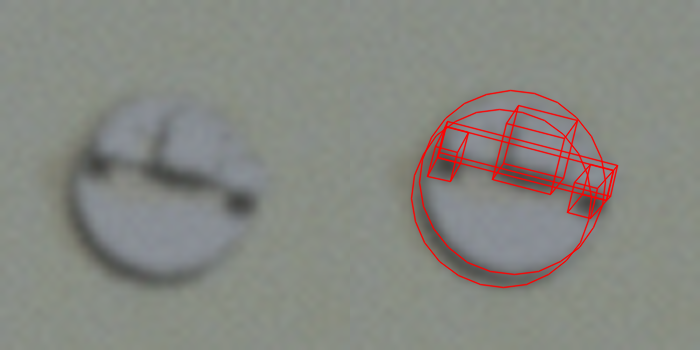

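View pics/p5.png

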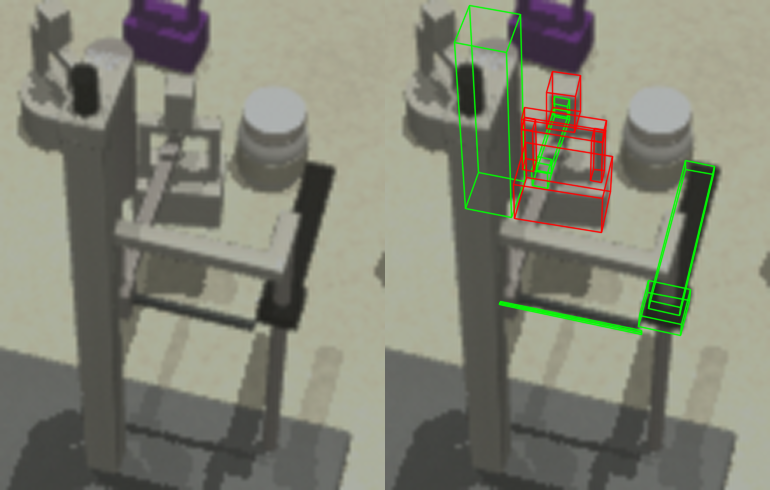

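View pics/p4.png

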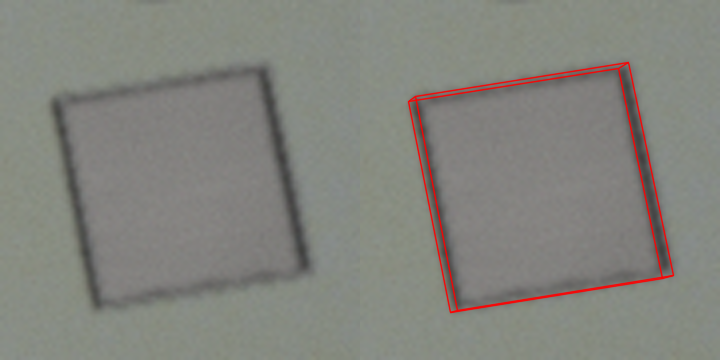

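```bash
cat > mv.py <<'E'
import numpy as np,json,sys
from scipy.spatial.transform import Rotation as Ro
from rig import arm
# usage: mv.py x y z yawdeg [cx cy cz cyaw] : increments from commanded (default measured) pose
a=[float(v) for v in sys.argv[1:]]
s=arm.observe()
p,R=np.array(s["tool_pos"]),Ro.from_euler("xyz",s["eef_rot"])
if len(a)>4: p=np.array(a[4:7]);R=Ro.from_euler("xyz",[np.pi,0,np.deg2rad(a[7])])
T=Ro.from_euler("xyz",[np.pi,0,np.deg2rad(a[3])])
print("t",round(s["time"],2),"meas",np.round(s["tool_pos"],4),np.round(np.degrees(s["eef_rot"]),2),"gap",round(s["finger_gap"],4),"F",np.round(s["ft_force"],2))
print("shift cm",np.round(R.inv().apply(np.array(a[:3])-p)*100,2),"rotvec deg",np.round(np.degrees((R.inv()*T).as_rotvec()),2))
E
python3 mv.py .5645 .088 .33 -59 .2552 .5143 .2043 63.6
```

```text
t 2.2 meas [0.2557 0.515  0.2055] [-180.     0.    63.6] gap 0.0938 F [-0.07  0.03 -0.18]
shift cm [-24.43  46.66 -12.57] rotvec deg [  0.   -0.  122.6]
```

```bash
python3 mv.py .5645 .088 .33 -59 .256 .515 .205 63.6
```

```text
t 2.2 meas [0.2557 0.515  0.2055] [-180.     0.    63.6] gap 0.0938 F [-0.07  0.03 -0.18]
shift cm [-24.53  46.62 -12.5 ] rotvec deg [  0.   -0.  122.6]
```

Request:
arm_command(
  increments=[
    [-3,5,-6,0,0,7,70],
    [-6,10,-12.5,0,0,14,70],
    [-9,14,-12.5,0,0,21,70],
    [-12,18,-12.5,0,0,28,70],
    [-14,22,-12.5,0,0,35,70],
    [-16,26,-12.5,0,0,42,70],
    [-18,30,-12.5,0,0,49,70],
    [-20,34,-12.5,0,0,56,70],
    [-22,38,-12.5,0,0,63,70],
    [-23.5,42,-12.5,0,0,70,70],
    [-24.5,46.6,-12.5,0,0,77,70],
    [-24.5,46.6,-12.5,0,0,84,70],
  ],
)

```text
time: 3.2
tool_pos: [0.5219, 0.1341, 0.3295]
eef_rot: [-3.141, -0.001, -0.362]
ft_force: [0.3, 0.2, 0.2]
finger_gap: 0.0657
```

Request:
arm_command(
  increments=[
    [0,0,0,0,0,7,70],
    [0,0,0,0,0,14,70],
    [0,0,0,0,0,21,70],
    [0,0,0,0,0,28,70],
    [0,0,0,0,0,35,70],
    [0,0,0,0,0,38.6,70],
    [0,0,0,0,0,38.6,70],
    [0,0,0,0,0,38.6,70],
  ],
)

```text
time: 3.87
tool_pos: [0.5209, 0.136, 0.329]
eef_rot: [-3.142, 0.0, -1.028]
ft_force: [1.1, 0.2, -0.3]
finger_gap: 0.0662
```

```bash
python3 mv.py .565 .088 .26 -59
python3 - <<'E'
from rig import imaging
import cv2
for n in("scene","top"):cv2.imwrite(f"pics/{n}1.png",imaging.snapshot(n))
E
python3 - <<'E'
import cv2
a=cv2.imread("pics/top1.png")[110:260,170:390];cv2.imwrite("pics/top1c.png",cv2.resize(a,None,fx=3.5,fy=3.5,interpolation=2))
E
```

```text
t 3.87 meas [0.5209 0.136  0.329 ] [-180.     0.   -58.9] gap 0.0662 F [ 1.1   0.21 -0.32]
shift cm [ 6.39 -1.3   6.9 ] rotvec deg [-0.   0.   0.1]
```

View pics/top1c.png

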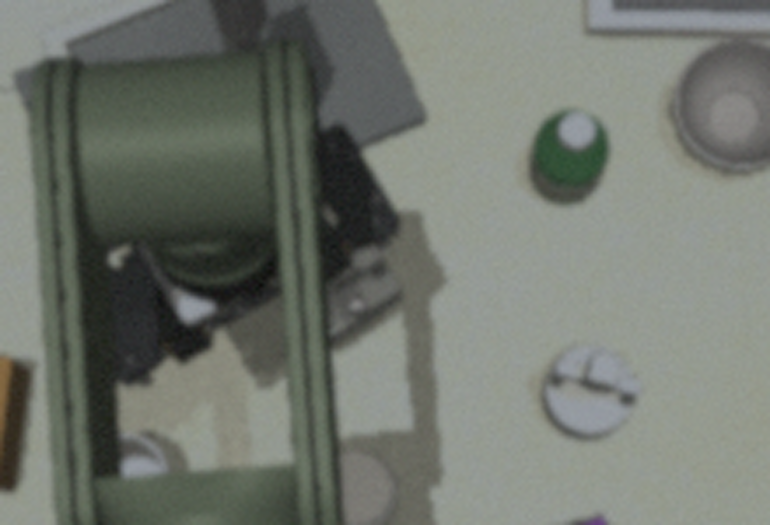

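View pics/scene1.png

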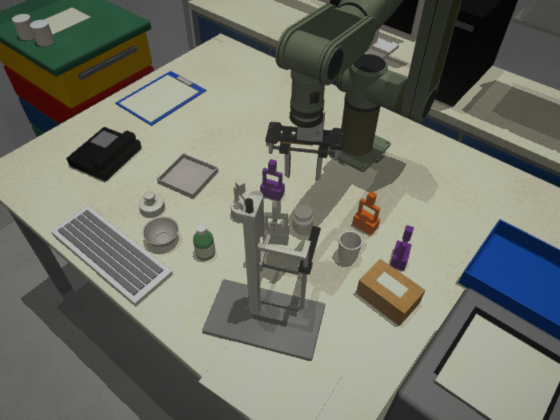

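Request:
arm_command(
  increments=[
    [2,-0.4,2,0,0,0,70],
    [4,-0.9,4,0,0,0,70],
    [6.4,-1.3,5,0,0,0,70],
    [6.4,-1.3,6,0,0,0,70],
    [6.4,-1.3,6,0,0,0,70],
  ],
)

```text
time: 4.38
tool_pos: [0.5638, 0.0872, 0.2659]
eef_rot: [3.137, 0.003, -1.031]
ft_force: [0.0, 0.3, -0.6]
finger_gap: 0.066
```

```bash
python3 mv.py .565 .0885 .198 -59
python3 - <<'E'
from rig import imaging
import cv2
a=imaging.snapshot("scene")
cv2.imwrite("pics/s2.png",cv2.resize(a[140:280,230:350],None,fx=4.5,fy=4.2,interpolation=2))
E
```

```text
t 4.38 meas [0.5638 0.0872 0.2659] [179.73   0.18 -59.06] gap 0.066 F [ 0.03  0.29 -0.61]
shift cm [-0.03 -0.2   6.79] rotvec deg [ 0.27  0.18 -0.06]
```

View pics/s2.png

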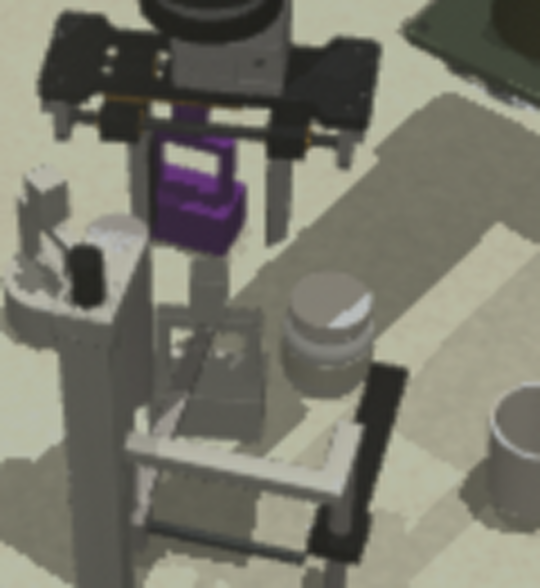

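Request:
arm_command(
  increments=[
    [0,-0.1,2,0,0,0,70],
    [0,-0.1,4,0,0,0,70],
    [0,-0.1,5.5,0,0,0,70],
    [0,-0.1,6.8,0,0,0,70],
    [0,-0.1,6.8,0,0,0,70],
    [0,-0.1,6.8,0,0,0,70],
  ],
)

```text
time: 4.93
tool_pos: [0.5655, 0.0892, 0.2016]
eef_rot: [-3.141, 0.0, -1.028]
ft_force: [-0.1, -0.6, -0.3]
finger_gap: 0.0658
```

```bash
python3 mv.py .565 .0885 .198 -59
python3 - <<'E'
from rig import imaging
import cv2
a=imaging.snapshot("scene")
cv2.imwrite("pics/s3.png",cv2.resize(a[150:260,230:350],None,fx=5,fy=5,interpolation=2))
E
```

```text
t 4.93 meas [0.5655 0.0892 0.2016] [-1.7999e+02  1.0000e-02 -5.8920e+01] gap 0.0658 F [-0.12 -0.64 -0.29]
shift cm [0.03 0.08 0.36] rotvec deg [-0.01  0.01  0.08]
```

View pics/s3.png

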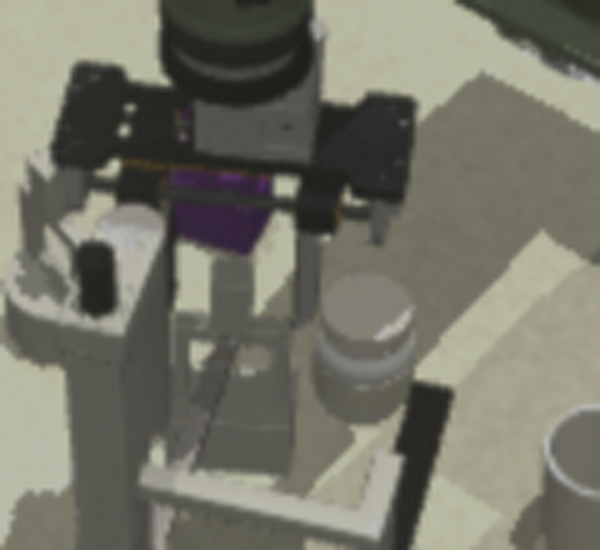

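Request:
arm_command(
  increments=[
    [0,0,0,0,0,0,10],
    [0,0,0,0,0,0,10],
    [0,0,0,0,0,0,10],
    [0,0,0,0,0,0,10],
    [0,0,0,0,0,0,10],
    [0,0,0,0,0,0,10],
    [0,0,0,0,0,0,10],
  ],
  force=40,
)

```text
time: 5.57
tool_pos: [0.5659, 0.0882, 0.201]
eef_rot: [3.142, -0.0, -1.03]
ft_force: [0.3, -1.1, -0.2]
finger_gap: 0.0225
```

Request:
arm_command(
  increments=[
    [0,0,-0.7,0,0,0,10],
    [0,0,-1.5,0,0,0,10],
    [0,0,-2.3,0,0,0,10],
    [0,0,-3.1,0,0,0,10],
    [0,0,-3.9,0,0,0,10],
    [0,0,-4.7,0,0,0,10],
    [0,0,-5.5,0,0,0,10],
    [0,0,-6.3,0,0,0,10],
    [0,0,-6.3,0,0,0,10],
    [0,0,-6.3,0,0,0,10],
  ],
)

```text
time: 6.4
tool_pos: [0.5663, 0.0883, 0.2647]
eef_rot: [-3.14, -0.001, -1.03]
ft_force: [0.6, -0.1, -2.3]
finger_gap: 0.0218
```

```bash
python3 mv.py .565 .0885 .264 -59
python3 - <<'E'
from rig import imaging
import cv2
a=imaging.snapshot("scene")
cv2.imwrite("pics/s4.png",cv2.resize(a[140:260,230:350],None,fx=5,fy=5,interpolation=2))
E
```

```text
t 6.4 meas [0.5663 0.0883 0.2647] [-1.7993e+02 -4.0000e-02 -5.9000e+01] gap 0.0218 F [ 0.62 -0.07 -2.33]
shift cm [-0.08  0.1   0.07] rotvec deg [-0.07 -0.04 -0.  ]
```

View pics/s4.png

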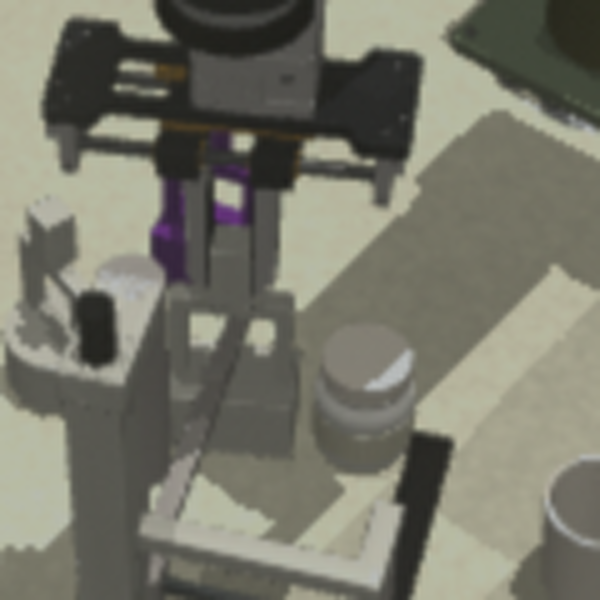

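Request:
arm_command(
  increments=[
    [-0.1,1,0,0,0,0,10],
    [-0.2,2,0,0,0,0,10],
    [-0.3,3,0,0,0,0,10],
    [-0.4,4,0,0,0,0,10],
    [-0.5,5.5,0,0,0,0,10],
    [-0.7,7,0,0,0,0,10],
    [-0.9,9,0,0,0,0,10],
    [-0.9,9,0,0,0,0,10],
    [-0.9,9,0,0,0,0,10],
  ],
)

```text
time: 7.2
tool_pos: [0.4831, 0.0493, 0.2641]
eef_rot: [-3.141, -0.0, -1.031]
ft_force: [-0.1, 0.0, -3.6]
finger_gap: 0.0218
```

```bash
python3 mv.py .5 -.358 .20 -59
python3 - <<'E'
from rig import imaging
import cv2
a=imaging.snapshot("scene")
cv2.imwrite("pics/s5.png",cv2.resize(a[120:280,200:360],None,fx=3.7,fy=3.7,interpolation=2))
E
```

```text
t 7.2 meas [0.4831 0.0493 0.2641] [-1.7995e+02 -2.0000e-02 -5.9070e+01] gap 0.0218 F [-0.07  0.02 -3.59]
shift cm [35.8  19.49  6.41] rotvec deg [-0.05 -0.02 -0.07]
```

View pics/s5.png

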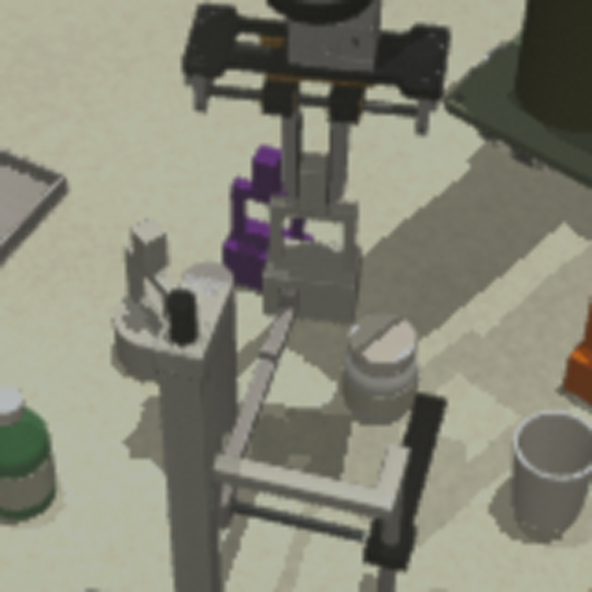

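Request:
arm_command(
  increments=[
    [0,0,-3,0,0,0,10],
    [0,0,-6,0,0,0,10],
    [3,1.6,-7,0,0,3,10],
    [6.5,3.6,-7,0,0,6,10],
    [10,5.5,-7,0,0,9,10],
    [13.5,7.4,-7,0,0,12,10],
    [17,9.3,-7,0,0,15,10],
    [20.5,11.2,-7,0,0,18,10],
    [24,13.1,-7,0,0,21,10],
    [27.5,15,-7,0,0,21,10],
    [31,16.9,-7,0,0,21,10],
    [33,18,-7,0,0,21,10],
  ],
)

```text
time: 8.25
tool_pos: [0.4997, -0.3305, 0.3332]
eef_rot: [3.141, -0.002, -1.399]
ft_force: [0.8, -0.2, -3.7]
finger_gap: 0.0221
```

```bash
python3 mv.py .5 -.358 .16 -80
```

```text
t 8.25 meas [ 0.4997 -0.3305  0.3332] [ 1.7997e+02 -1.1000e-01 -8.0170e+01] gap 0.0221 F [ 0.8  -0.24 -3.66]
shift cm [ 2.68  0.43 17.33] rotvec deg [ 0.03 -0.11 -0.17]
```

Request:
arm_command(
  increments=[
    [1,0.2,2,0,0,0,10],
    [2,0.4,5,0,0,0,10],
    [2.7,0.4,8,0,0,0,10],
    [2.7,0.4,11,0,0,0,10],
    [2.7,0.4,14,0,0,0,10],
    [2.7,0.4,16.5,0,0,0,10],
    [2.7,0.4,18,0,0,0,10],
    [2.7,0.4,18.5,0,0,0,10],
    [2.7,0.4,18.5,0,0,0,10],
    [2.7,0.4,18.5,0,0,0,10],
  ],
)

```text
time: 9.08
tool_pos: [0.5013, -0.3537, 0.1497]
eef_rot: [-3.141, -0.001, -1.396]
ft_force: [0.2, -0.2, -2.3]
finger_gap: 0.0216
```

```bash
python3 mv.py .5 -.358 .122 -80
python3 - <<'E'
from rig import imaging
import cv2
a=imaging.snapshot("scene")
cv2.imwrite("pics/s6.png",cv2.resize(a[90:240,110:270],None,fx=4,fy=4,interpolation=2))
E
```

```text
t 9.08 meas [ 0.5013 -0.3537  0.1497] [-1.7995e+02 -7.0000e-02 -7.9990e+01] gap 0.0216 F [ 0.2  -0.21 -2.3 ]
shift cm [0.4  0.21 2.77] rotvec deg [-0.05 -0.07  0.01]
```

View pics/s6.png

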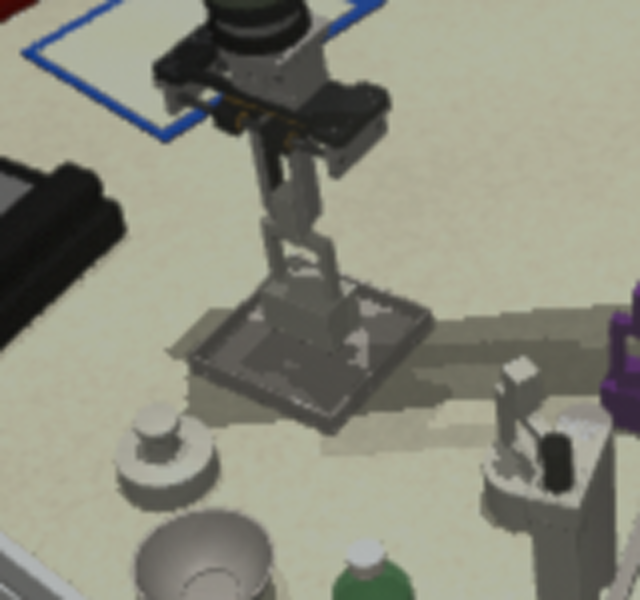

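Request:
arm_command(
  increments=[
    [0,0,0.8,0,0,0,10],
    [0,0,1.5,0,0,0,10],
    [0,0,2,0,0,0,10],
    [0,0,2.2,0,0,0,10],
    [0,0,2.3,0,0,0,10],
    [0,0,2.4,0,0,0,10],
  ],
)

```text
time: 9.63
tool_pos: [0.5004, -0.3531, 0.1247]
eef_rot: [3.141, 0.0, -1.396]
ft_force: [-0.2, 0.1, -4.2]
finger_gap: 0.0218
```

Request:
arm_command(
  increments=[
    [0,0,0.1,0,0,0,10],
    [0,0,0.2,0,0,0,10],
    [0,0,0.2,0,0,0,10],
  ],
)

```text
time: 9.88
tool_pos: [0.5005, -0.3532, 0.1229]
eef_rot: [-3.142, 0.0, -1.396]
ft_force: [1.2, -0.9, -3.3]
finger_gap: 0.0215
```

Request:
arm_command(
  increments=[
    [0,0,0.1,0,0,0,10],
    [0,0,0.2,0,0,0,10],
    [0,0,0.2,0,0,0,10],
  ],
)

```text
time: 10.13
tool_pos: [0.5006, -0.3533, 0.1213]
eef_rot: [-3.141, -0.0, -1.396]
ft_force: [0.2, -0.4, -1.7]
finger_gap: 0.0218
```

Request:
arm_command(
  increments=[
    [0,0,0.1,0,0,0,10],
    [0,0,0.2,0,0,0,10],
    [0,0,0.2,0,0,0,10],
  ],
)

```text
time: 10.38
tool_pos: [0.5008, -0.3534, 0.1213]
eef_rot: [-3.141, -0.001, -1.396]
ft_force: [-2.8, 2.5, 7.4]
finger_gap: 0.0218
```

Request:
arm_command(
  increments=[
    [0,0,-0.1,0,0,0,10],
    [0,0,-0.1,0,0,0,26],
    [0,0,-0.1,0,0,0,35],
    [0,0,-0.1,0,0,0,50],
    [0,0,-0.1,0,0,0,60],
    [0,0,-0.1,0,0,0,60],
    [0,0,-2,0,0,0,60],
    [0,0,-5,0,0,0,60],
    [0,0,-8,0,0,0,60],
    [0,0,-11,0,0,0,60],
  ],
)

```text
time: 11.22
tool_pos: [0.5002, -0.3529, 0.2296]
eef_rot: [3.141, 0.001, -1.396]
ft_force: [0.4, -0.1, 0.5]
finger_gap: 0.0563
```

```bash
python3 mv.py .5085 -.1005 .23 -103.8
python3 - <<'E'
from rig import imaging
import cv2
a=imaging.snapshot("scene");cv2.imwrite("pics/scene7.png",a)
cv2.imwrite("pics/s7.png",cv2.resize(a[90:240,110:270],None,fx=4,fy=4,interpolation=2))
E
```

```text
t 11.22 meas [ 0.5002 -0.3529  0.2296] [ 1.7996e+02  5.0000e-02 -8.0000e+01] gap 0.0563 F [ 0.42 -0.06  0.49]
shift cm [-2.471e+01 -5.200e+00 -2.000e-02] rotvec deg [ 0.05  0.05 23.8 ]
```

View pics/s7.png

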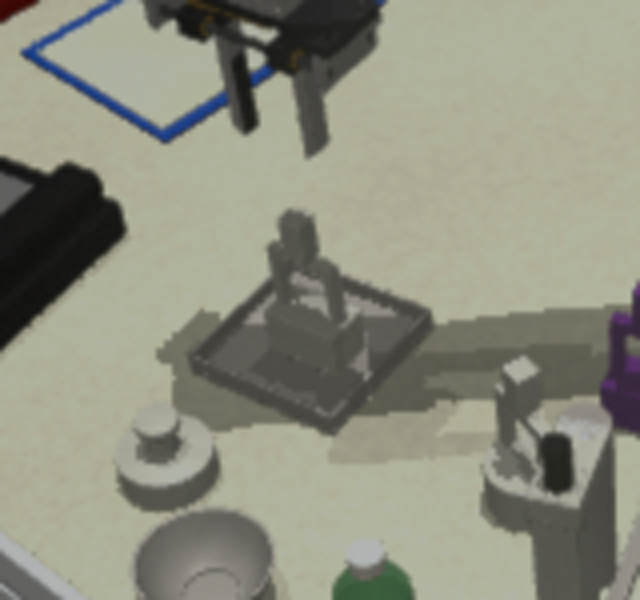

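Request:
arm_command(
  increments=[
    [-3,-0.6,0,0,0,3,60],
    [-6.5,-1.3,0,0,0,6,60],
    [-10,-2,0,0,0,9,60],
    [-13.5,-2.8,0,0,0,12,60],
    [-17,-3.5,0,0,0,16,60],
    [-20.5,-4.3,0,0,0,20,60],
    [-23.5,-4.9,0,0,0,23.8,60],
    [-24.7,-5.2,0,0,0,23.8,60],
    [-24.7,-5.2,0,0,0,23.8,60],
    [-24.7,-5.2,0,0,0,23.8,60],
  ],
)

```text
time: 12.1
tool_pos: [0.509, -0.1012, 0.2289]
eef_rot: [-3.141, -0.001, -1.809]
ft_force: [-0.1, -0.6, -0.6]
finger_gap: 0.0565
```

```bash
python3 mv.py .5085 -.1005 .116 -103.8
python3 - <<'E'
from rig import imaging
import cv2
a=imaging.snapshot("scene");cv2.imwrite("pics/scene8.png",a)
cv2.imwrite("pics/s8.png",cv2.resize(a[100:240,180:320],None,fx=4.2,fy=4.2,interpolation=2))
E
```

```text
t 12.1 meas [ 0.509  -0.1012  0.2289] [-1.7997e+02 -6.0000e-02 -1.0367e+02] gap 0.0565 F [-0.11 -0.65 -0.59]
shift cm [-0.07  0.07 11.29] rotvec deg [-0.03 -0.06  0.13]
```

View pics/s8.png

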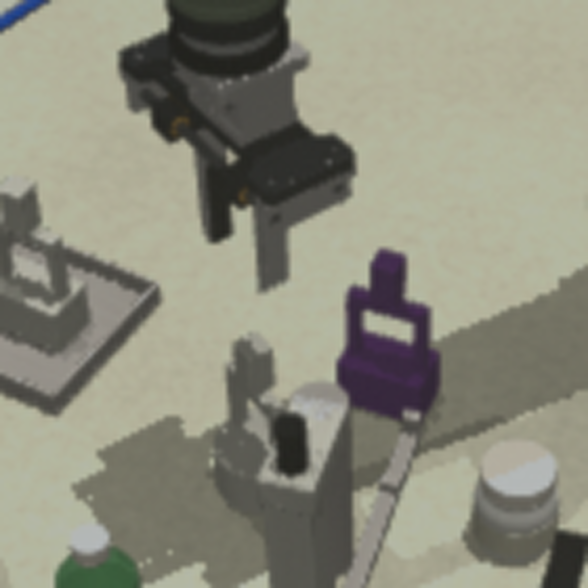

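Request:
arm_command(
  increments=[
    [0,0,3,0,0,0,60],
    [0,0,6,0,0,0,60],
    [0,0,9,0,0,0,60],
    [0,0,10.5,0,0,0,60],
    [0,0,11.3,0,0,0,60],
    [0,0,11.3,0,0,0,60],
    [0,0,11.3,0,0,0,10],
    [0,0,11.3,0,0,0,10],
    [0,0,11.3,0,0,0,10],
    [0,0,11.3,0,0,0,10],
    [0,0,11.3,0,0,0,10],
    [0,0,11.3,0,0,0,10],
  ],
  force=45,
)

```text
time: 13.15
tool_pos: [0.5093, -0.1008, 0.1167]
eef_rot: [-3.14, 0.0, -1.811]
ft_force: [-0.7, 0.2, 2.7]
finger_gap: 0.0215
```

Request:
arm_command(
  increments=[
    [0,0,-1,0,0,0,10],
    [0,0,-2.5,0,0,0,10],
    [0,0,-4,0,0,0,10],
    [0,0,-5,0,0,0,10],
    [0,0,-5,0,0,0,10],
    [0,0,-5,0,0,0,10],
  ],
)

```text
time: 13.65
tool_pos: [0.5089, -0.1009, 0.1662]
eef_rot: [-3.141, -0.0, -1.812]
ft_force: [-1.2, -0.2, -3.5]
finger_gap: 0.0216
```

Run:
```python
from rig import arm,imaging
import numpy as np,cv2
F=[];p=[]
for i in range(6):
    a=imaging.snapshot("scene");s=arm.observe();F.append(s["ft_force"]);p.append(s["tool_pos"])
print(np.round(F,2)[:,2],np.mean(F,0),np.mean(p,0),s["finger_gap"],s["time"])
cv2.imwrite("pics/scene9.png",a);cv2.imwrite("pics/s9.png",cv2.resize(a[100:240,180:320],None,fx=4.2,fy=4.2,interpolation=2))
```

```text
[-5.49 -4.86 -5.06 -4.79 -4.38 -4.86] [ 0.09469686  0.21552106 -4.9063794 ] [ 0.50792411 -0.10054313  0.16485551] 0.021390556708559952 13.95
```

View pics/s9.png

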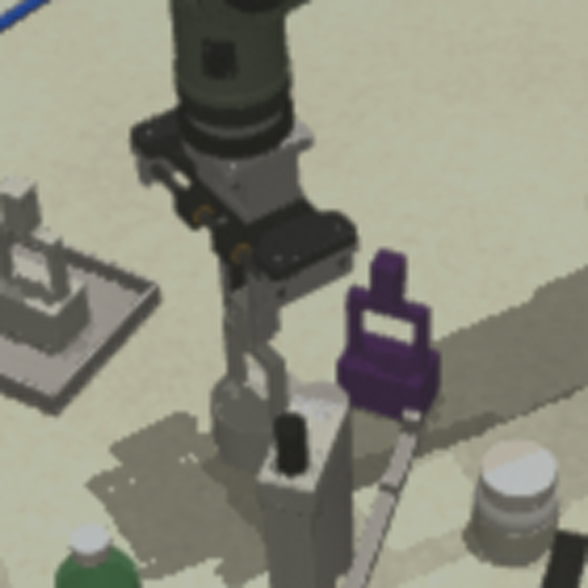

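```bash
cat > fit3.py <<'E'
from ov import *
from rig import imaging,nets
cv2.imwrite("pics/top9.png",imaging.snapshot("top"))
for n in("hook_seat","pointer_tip","marker_index","marker_tab"):
    for c in("scene","top"): print(n,c,[(np.round(r["at"],1).tolist(),round(float(r["score"]),2)) for r in nets.spot_point(c,n)[:2]])
G=(0,255,0)
st=(.7185,.155,0,np.deg2rad(25.5))
ov("pics/top9.png","top",[(stand(0,-.005),st,G)],(185,100,110,110),3.6,"pics/q1.png")
ov("pics/scene9.png","scene",[(stand(0,-.005),st,G)],(245,185,90,100),4.3,"pics/q2.png")
E
python3 fit3.py
```

```text
hook_seat scene [([278.2, 212.1], 0.68)]
hook_seat top [([267.7, 184.8], 0.69)]
pointer_tip scene [([298.3, 264.4], 0.73)]
pointer_tip top [([203.0, 142.4], 0.81)]
marker_index scene [([306.1, 269.5], 0.7)]
marker_index top [([196.2, 150.0], 0.63)]
marker_tab scene [([312.1, 229.6], 0.61)]
marker_tab top [([210.8, 186.6], 0.74)]
```

View pics/q1.png

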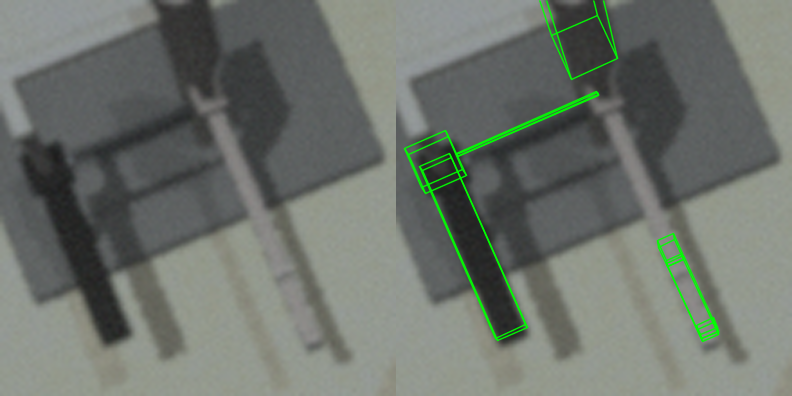

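View pics/q2.png

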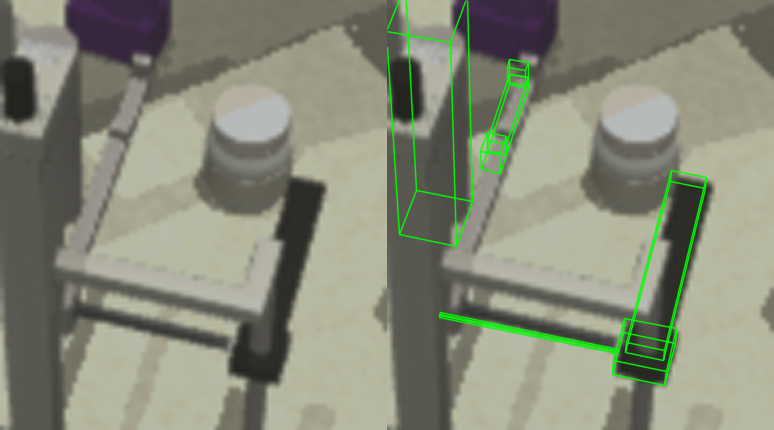

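```bash
cat > fit4.py <<'E'
from h import *
from scipy.optimize import least_squares
obs=[("top",(271.9,194.4),(-.183,0,.229),0),("scene",(277.9,198.1),(-.183,0,.229),0),
("scene",(273,215.1),(-.135,0,.2205),0),("top",(263.2,175.6),(-.135,0,.2215),0),
("top",(216.6,193.5),(-.13,.12,.215),1),("scene",(316.0,226.7),(-.13,.12,.215),1),
("scene",(309.0,273.9),(.015,.135,.203),1),("scene",(298.1,271.2),(.015,.105,.203),1)]
def f(p,full=False):
    r=[]
    for n,uv,X,m in obs:
        X=np.array(X)-[0,0,m*p[3]]
        r.append(proj(n,body(p[0],p[1],0,p[2],[X]))[0]-uv)
    return np.array(r) if full else np.ravel(r)
s=least_squares(f,[.7185,.155,np.deg2rad(25.5),-.005],loss="soft_l1",f_scale=.7)
p=s.x;print(p[:2],np.degrees(p[2]),p[3]);print(np.round(f(p,True),2))
print("seat",body(p[0],p[1],0,p[2],[[-.157,0,.215]]))
E
python3 fit4.py
```

```text
[0.7116787  0.15175371] 24.14771333662775 0.001454524895059435
[[-1.43 -0.86]
 [-0.81 -0.06]
 [-0.69 -2.04]
 [-0.42  0.53]
 [-0.34  0.79]
 [ 0.06 -1.21]
 [ 0.15  0.3 ]
 [-0.92  0.26]]
seat [[0.56841717 0.08752651 0.215     ]]
```

```bash
python3 mv.py .4757 .0465 .30 -65.5 .508 -.1007 .1655 -103.75; python3 mv.py .4757 .0465 .2635 -65.5 .508 -.1007 .1655 -103.75
```

```text
t 14.4 meas [ 0.5089 -0.1009  0.166 ] [-179.99   -0.   -103.8 ] gap 0.0222 F [-0.4  -0.26 -4.4 ]
shift cm [-13.53   6.64 -13.45] rotvec deg [  0.     0.   -38.25]
t 14.4 meas [ 0.5089 -0.1009  0.166 ] [-179.99   -0.   -103.8 ] gap 0.0222 F [-0.4  -0.26 -4.4 ]
shift cm [-13.53   6.64  -9.8 ] rotvec deg [  0.     0.   -38.25]
```

Request:
arm_command(
  increments=[
    [0,0,-3,0,0,0,10],
    [0,0,-6.5,0,0,-3,10],
    [0,0,-10,0,0,-7,10],
    [-1,0.5,-13,0,0,-12,10],
    [-3,1.5,-13.5,0,0,-17,10],
    [-5.5,2.7,-13.5,0,0,-22,10],
    [-8,3.9,-13.5,0,0,-27,10],
    [-10.5,5.2,-13.5,0,0,-32,10],
    [-12.5,6.2,-13.5,0,0,-36,10],
    [-13.5,6.6,-12,0,0,-38.2,10],
    [-13.5,6.6,-10.5,0,0,-38.2,10],
    [-13.5,6.6,-9.8,0,0,-38.2,10],
  ],
)

```text
time: 15.4
tool_pos: [0.4756, 0.0469, 0.2623]
eef_rot: [3.139, 0.001, -1.143]
ft_force: [-1.0, -0.6, -5.0]
finger_gap: 0.0217
```

Run:
```python
from rig import arm,imaging
import numpy as np,cv2
F=[];p=[];r=[]
for i in range(6):
    a=imaging.snapshot("scene");s=arm.observe();F.append(s["ft_force"]);p.append(s["tool_pos"])
print(np.mean(F,0),np.mean(p,0),np.degrees(s["eef_rot"]),s["finger_gap"],s["time"])
cv2.imwrite("pics/scene10.png",a);cv2.imwrite("pics/s10.png",cv2.resize(a[120:270,210:350],None,fx=4,fy=4,interpolation=2))
```

```text
[ 0.25060254  0.08533677 -4.43075603] [0.47660035 0.04577994 0.26348356] [-1.79902941e+02 -6.02597082e-02 -6.56560528e+01] 0.02164175120000512 15.7
```

View pics/s10.png

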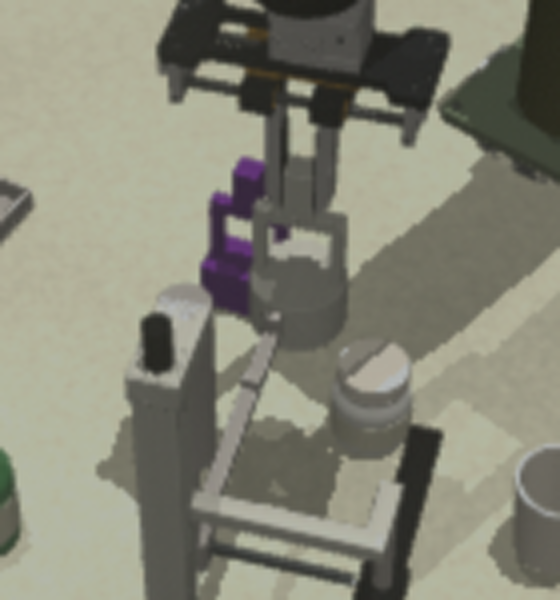

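Request:
arm_command(
  increments=[
    [0,-1,0,0,0,0,10],
    [0,-2,0,0,0,0,10],
    [0,-3,0,0,0,0,10],
    [0,-4,0,0,0,0,10],
    [0,-5,0,0,0,0,10],
    [0,-6,0,0,0,0,10],
    [-0.1,-7,0,0,0,0,10],
    [-0.1,-8,0,0,0,0,10],
    [-0.1,-9,0,0,0,0,10],
    [-0.1,-10,0,0,0,0,10],
    [-0.1,-10,0,0,0,0,10],
    [-0.1,-10,0,0,0,0,10],
  ],
)

```text
time: 16.7
tool_pos: [0.5678, 0.0883, 0.2637]
eef_rot: [3.141, 0.0, -1.145]
ft_force: [-0.2, 0.7, -4.2]
finger_gap: 0.0214
```

Run:
```python
from rig import arm,imaging
import numpy as np,cv2
F=[];p=[];r=[]
for i in range(4):
    a=imaging.snapshot("scene");s=arm.observe();F.append(s["ft_force"]);p.append(s["tool_pos"])
print(np.mean(F,0),np.mean(p,0),np.degrees(s["eef_rot"]),s["finger_gap"],s["time"])
cv2.imwrite("pics/scene11.png",a);cv2.imwrite("pics/s11.png",cv2.resize(a[150:260,235:345],None,fx=5.4,fy=5.4,interpolation=2))
```

```text
[ 0.1280918  -0.10074887 -4.48125276] [0.56722746 0.08807517 0.26386182] [ 1.79979860e+02 -1.02706317e-03 -6.56131811e+01] 0.021996878258302637 16.9
```

View pics/s11.png

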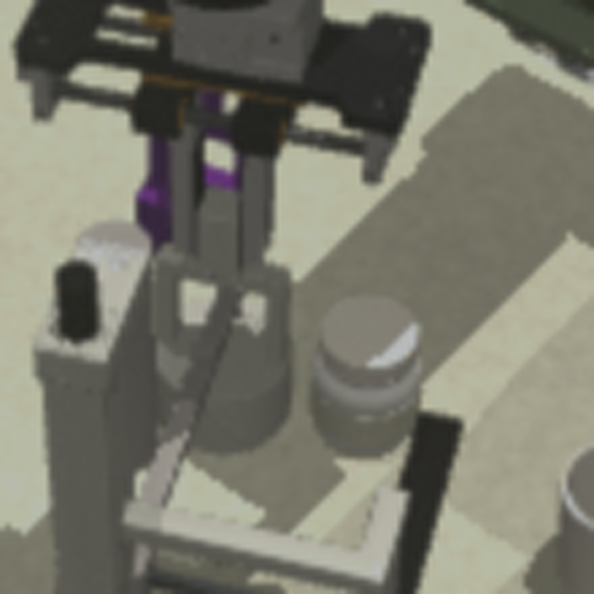

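Request:
arm_command(
  increments=[
    [0,0,0.7,0,0,0,10],
    [0,0,1.4,0,0,0,10],
    [0,0,2.1,0,0,0,10],
    [0,0,2.7,0,0,0,10],
    [0,0,3.3,0,0,0,10],
    [0,0,4,0,0,0,10],
    [0,0,4.7,0,0,0,10],
    [0,0,5.4,0,0,0,10],
    [0,0,6,0,0,0,10],
    [0,0,6,0,0,0,10],
    [0,0,6,0,0,0,10],
  ],
)

```text
time: 17.82
tool_pos: [0.5673, 0.0882, 0.2038]
eef_rot: [3.141, 0.0, -1.145]
ft_force: [-2.3, 0.2, -1.4]
finger_gap: 0.0214
```

```bash
cat > look.py <<'E'
from rig import arm,imaging
import numpy as np,cv2,sys
n=int(sys.argv[2]);F=[];p=[];z=[]
for i in range(n):
    a=imaging.snapshot("scene");s=arm.observe();F.append(s["ft_force"]);p.append(s["tool_pos"]);z.append(a.astype(float))
print(np.round(np.mean(F,0),2),np.round(np.mean(p,0),4),np.round(np.degrees(s["eef_rot"]),2),round(s["finger_gap"],4),s["time"])
cv2.imwrite(f"pics/scene{sys.argv[1]}.png",np.mean(z,0).astype(np.uint8));cv2.imwrite(f"pics/s{sys.argv[1]}.png",cv2.resize(a[150:280,235:345],None,fx=4.6,fy=4.6,interpolation=2))
E
python3 look.py 12 4
```

```text
[-1.62 -0.23 -1.32] [0.5676 0.0882 0.2044] [-1.7998e+02 -1.0000e-02 -6.5600e+01] 0.0214 18.0167
```

View pics/s12.png

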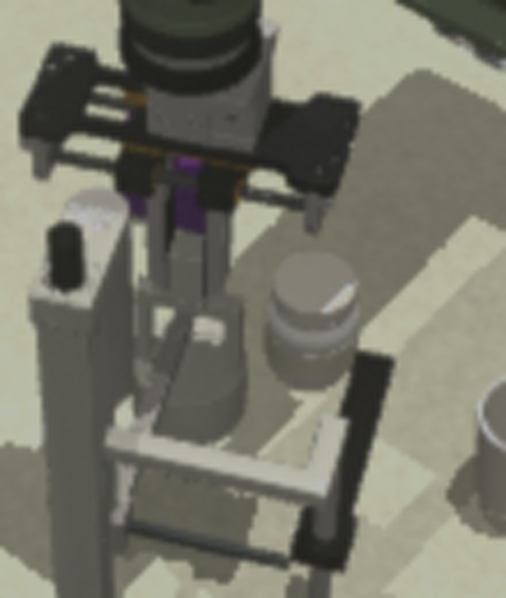

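Request:
arm_command(
  increments=[
    [0,0,0.5,0,0,0,10],
    [0,0,1,0,0,0,10],
    [0,0,1.4,0,0,0,10],
    [0,0,1.4,0,0,0,10],
    [0,0,1.4,0,0,0,10],
  ],
)

```text
time: 18.43
tool_pos: [0.5683, 0.0882, 0.1901]
eef_rot: [-3.14, -0.001, -1.145]
ft_force: [1.6, 0.1, 0.4]
finger_gap: 0.0218
```

```bash
python3 look.py 13 6
```

```text
[ 1.83 -0.26 -0.63] [0.5683 0.0882 0.1905] [-1.799e+02 -4.000e-02 -6.560e+01] 0.0218 18.7333
```

Request:
arm_command(
  increments=[
    [0,0,0.3,0,0,0,10],
    [0,0,0.6,0,0,0,10],
    [0,0,0.6,0,0,0,10],
    [0,0,0.6,0,0,0,10],
  ],
)

```text
time: 19.07
tool_pos: [0.5678, 0.0882, 0.1838]
eef_rot: [-3.141, -0.0, -1.145]
ft_force: [2.4, -0.6, 0.5]
finger_gap: 0.0217
```

```bash
python3 look.py 14 10
```

```text
[2.83 0.24 0.36] [0.5678 0.0882 0.1841] [-1.7997e+02 -1.0000e-02 -6.5600e+01] 0.0215 19.5667
```

View pics/s14.png

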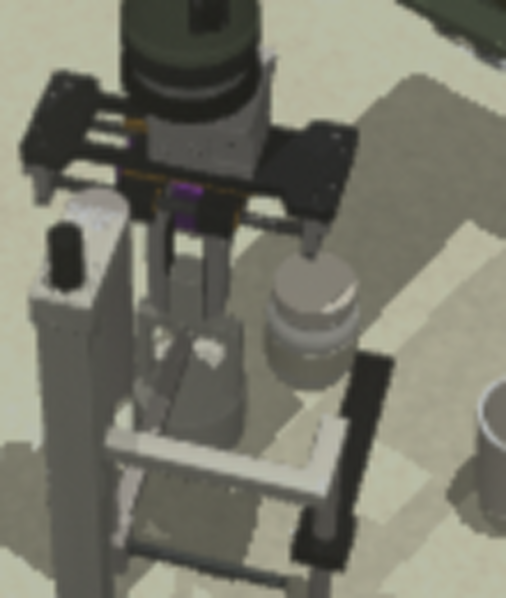

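Request:
arm_command(
  increments=[
    [0,0,0,0,0,0,25],
    [0,0,0,0,0,0,28],
    [0,0,0,0,0,0,32],
    [0,0,0,0,0,0,40],
    [0,0,0,0,0,0,55],
    [0,0,0,0,0,0,70],
    [0,0,0,0,0,0,70],
    [0,0,0,0,0,0,70],
  ],
)

```text
time: 20.23
tool_pos: [0.5675, 0.0882, 0.1839]
eef_rot: [3.141, 0.0, -1.145]
ft_force: [0.4, -0.2, 0.2]
finger_gap: 0.0603
```

```bash
python3 look.py 15 2
```

```text
[-0.23 -0.12 -0.6 ] [0.5676 0.0882 0.184 ] [180.   -0.  -65.6] 0.0651 20.3333
```

View pics/s15.png

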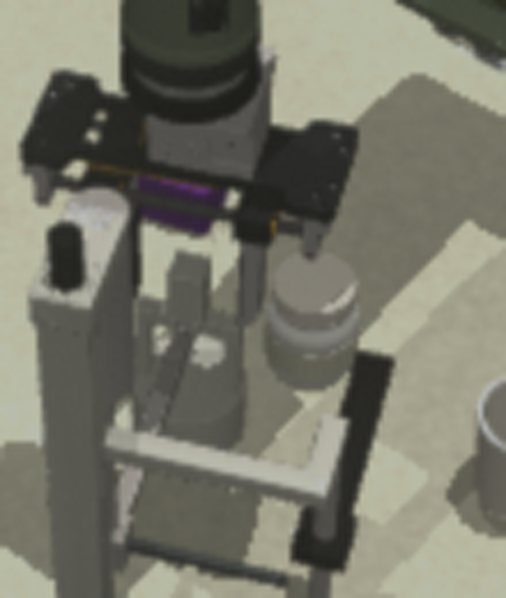

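Request:
arm_command(
  increments=[
    [0,0,-1,0,0,0,70],
    [0,0,-3,0,0,0,70],
    [0,0,-6,0,0,0,70],
    [0,0,-10,0,0,0,70],
    [0,0,-14,0,0,0,70],
    [-2,-0.7,-14,0,0,0,50],
    [-5,-1.8,-14,0,0,0,30],
    [-8,-2.9,-14,0,0,0,0],
    [-11,-4,-14,0,0,0,0],
    [-11.9,-4.3,-14,0,0,0,0],
    [-11.9,-4.3,-14,0,0,0,0],
    [-11.9,-4.3,-14,0,0,0,0],
  ],
)

```text
time: 21.33
tool_pos: [0.5576, 0.2141, 0.3244]
eef_rot: [-3.142, -0.001, -1.144]
ft_force: [0.6, -1.1, -0.6]
finger_gap: 0.0228
```

```bash
python3 look.py 16 3
python3 - <<'E'
from rig import imaging,nets
import cv2,numpy as np
cv2.imwrite("pics/top16.png",imaging.snapshot("top"))
for n in("pointer_tip","marker_index","marker_tab"):
    for c in("scene","top"): print(n,c,[(np.round(r["at"],1).tolist(),round(float(r["score"]),2)) for r in nets.spot_point(c,n)[:2]])
a=cv2.imread("pics/scene16.png")[245:305,255:325];cv2.imwrite("pics/s16b.png",cv2.resize(a,None,fx=10,fy=10,interpolation=2))
E
```

```text
[ 0.08  0.06 -0.15] [0.5578 0.2131 0.3242] [ 1.7999e+02 -3.0000e-02 -6.5710e+01] 0.0108 21.4833
pointer_tip scene [([296.0, 278.9], 0.91), ([150.3, 207.7], 0.63)]
pointer_tip top []
marker_index scene [([304.2, 267.6], 0.69)]
marker_index top [([440.6, 217.5], 0.54)]
marker_tab scene [([309.6, 228.0], 0.64)]
marker_tab top [([153.9, 230.3], 0.31)]
```

View pics/s16.png

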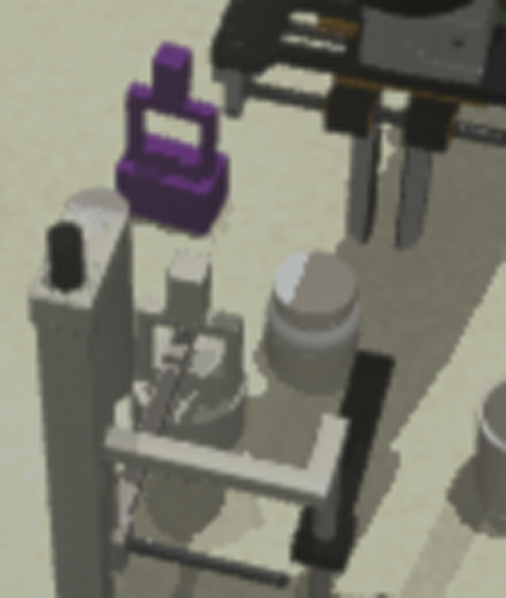

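View pics/s16b.png

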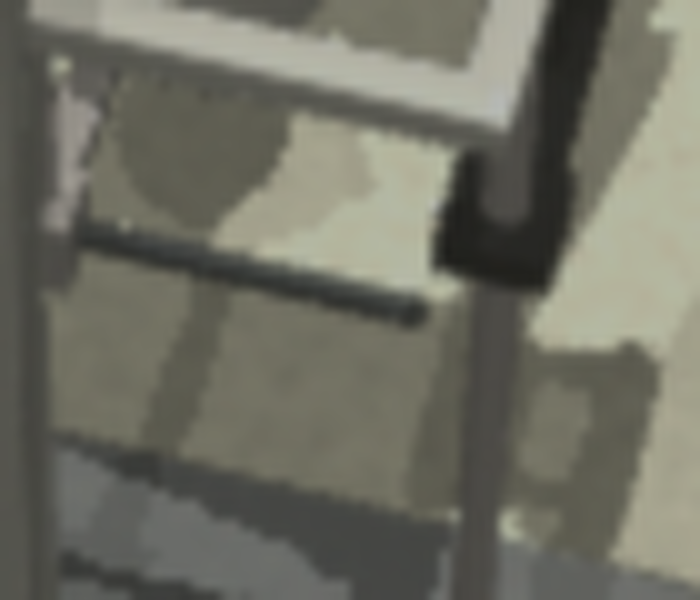

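```bash
python3 look.py 17 4
python3 - <<'E'
from h import *
T=[]
for n in("9","0","17"):
    a=cv2.imread(f"pics/scene{n}.png")[245:295,270:312];T.append(cv2.resize(a,None,fx=6.3,fy=10,interpolation=2))
    for i in range(0,50,5): cv2.putText(T[-1],str(245+i),(0,i*10+9),0,.35,(0,0,255),1)
cv2.imwrite("pics/cmp.png",np.hstack(T))
st=(.7117,.1518,0,np.deg2rad(24.15))
for e in(0,.036,.05,.055): print(e,proj("scene",body(*st,[[0,.1,.21-e]])))
E
```

```text
[-0.25  0.01 -0.15] [0.5576 0.2141 0.324 ] [180.   -0.  -65.6] 0.0002 22.0333
0 [[296.78212722 264.15898405]]
0.036 [[296.26243981 272.43283553]]
0.05 [[296.06646613 275.552898  ]]
0.055 [[295.9972794  276.65440772]]
```

View pics/cmp.png

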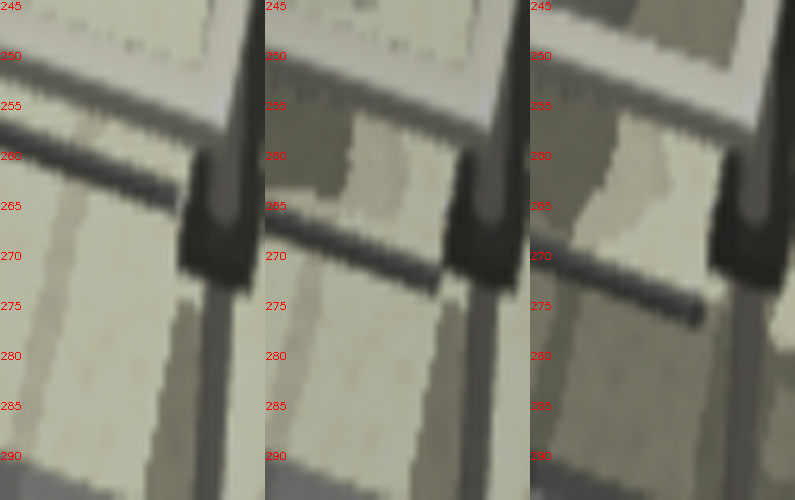

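```bash
cat > ptr.py <<'E'
from h import *
st=(.7117,.1518,0,np.deg2rad(24.15))
def line(f,cols=range(276,293)):
    a=cv2.imread(f).astype(float).sum(2)/3;out=[]
    for c in cols:
        # expected row search: darkest 3-run between beam and below
        col=a[:,c]; best=None
        r0=250+int((c-270)*.2)+8
        seg=col[r0:288]; k=np.convolve(seg,np.ones(3)/3,'same');i=np.argmin(k[1:-1])+1
        w=np.clip(np.median(seg[max(0,i-5):i+6])-seg[max(0,i-3):i+4],0,None);rr=np.arange(max(0,i-3),i+4)[:len(w)]
        out.append(r0+(w*rr).sum()/w.sum())
    out=np.array(out);cols=np.array(list(cols))
    p=np.polyfit(cols,out,1);
    for _ in range(3):
        m=abs(np.polyval(p,cols)-out)<.6;p=np.polyfit(cols[m],out[m],1)
    return np.polyval(p,284.5),p[0],m.sum()
if __name__=="__main__":
    L={n:line(f"pics/scene{n}.png") for n in("0","9","10","16","17")};print(L)
    # model: row at col 284.5 of the pointer axis vs ext
    def mrow(e):
        uv=proj("scene",body(*st,[[0,y,.21-e] for y in np.linspace(.03,.1,8)]));o=np.argsort(uv[:,0]);return np.interp(284.5,uv[o,0],uv[o,1])
    es=np.linspace(0,.1,101);rs=np.array([mrow(e) for e in es])
    z=np.mean([L["9"][0],L["10"][0]]);print("model 0,.036:",mrow(0),mrow(.036))
    for n in("0","16","17"): print(n,"ext vs 0-ref",np.interp(L[n][0]-z+rs[0],rs,es),"vs block ref",np.interp(L[n][0]-L["0"][0]+mrow(.03597),rs,es))
E
python3 ptr.py
```

```text
{'0': (np.float64(269.87156196569316), np.float64(0.22933259467623293), np.int64(17)), '9': (np.float64(261.6221920055157), np.float64(0.21579817715191094), np.int64(17)), '10': (np.float64(261.6221380224803), np.float64(0.2158442836718103), np.int64(17)), '16': (np.float64(273.5055331745755), np.float64(0.22593382936221132), np.int64(17)), '17': (np.float64(273.5100150830893), np.float64(0.22558621548034483), np.int64(17))}
model 0,.036: 261.3800976493898 269.7365695534088
0 ext vs 0-ref 0.03552870624313446 vs block ref 0.03597001765002566
16 ext vs 0-ref 0.05168102831857146 vs block ref 0.0521311065646995
17 ext vs 0-ref 0.05170114043309599 vs block ref 0.052151242856030094
```

Request:
arm_command(
  increments=[
    [0,0,3,0,0,0,0],
    [0,0,6,0,0,0,0],
    [0,0,8.5,0,0,0,0],
    [0,0,8.5,0,0,0,0],
    [0,0,8.5,0,0,0,0],
  ],
)

```text
time: 22.45
tool_pos: [0.5565, 0.2141, 0.2375]
eef_rot: [3.138, 0.001, -1.145]
ft_force: [0.5, -0.5, 0.1]
finger_gap: 0.0006
```

```bash
python3 look.py 18 2
```

```text
[-0.5   0.45  0.46] [0.5583 0.2146 0.2404] [-1.7982e+02 -4.0000e-02 -6.5590e+01] 0.0004 22.55
```

View pics/s18.png

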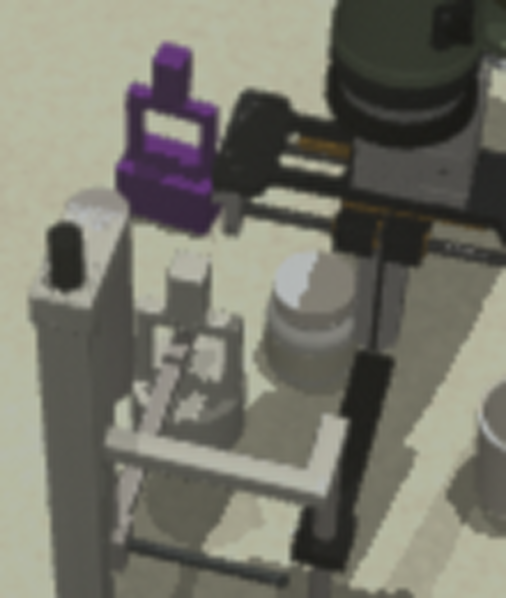

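Request:
arm_command(
  increments=[
    [0,-0.7,0,0,0,0,0],
    [0,-0.7,0.8,0,0,0,0],
    [0,-0.7,1.6,0,0,0,0],
    [0,-0.7,2.4,0,0,0,0],
    [0,-0.7,3.2,0,0,0,0],
    [0,-0.7,4,0,0,0,0],
    [0,-0.7,4.8,0,0,0,0],
    [0,-0.7,5.5,0,0,0,0],
    [0,-0.7,5.5,0,0,0,0],
    [0,-0.7,5.5,0,0,0,0],
  ],
)

```text
time: 23.38
tool_pos: [0.5631, 0.217, 0.1827]
eef_rot: [3.139, 0.0, -1.145]
ft_force: [-0.3, 0.5, -0.2]
finger_gap: 0.0003
```

```bash
python3 look.py 19 4
```

```text
[-0.22  0.03 -0.05] [0.5635 0.2171 0.1835] [179.97   0.   -65.6 ] 0.0006 23.5833
```

View pics/s19.png

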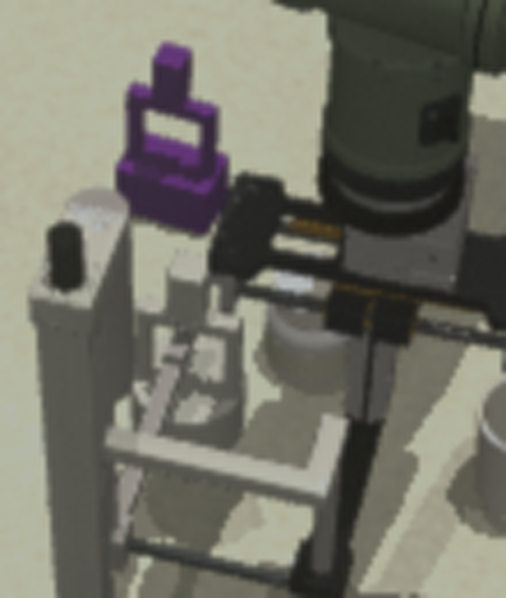

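Request:
arm_command(
  increments=[
    [0,0,0.5,0,0,0,0],
    [0,0,1,0,0,0,0],
    [0,0,1.5,0,0,0,0],
    [0,0,1.7,0,0,0,0],
    [0,0,1.7,0,0,0,0],
    [0,0,1.7,0,0,0,0],
  ],
)

```text
time: 24.08
tool_pos: [0.5636, 0.2171, 0.1664]
eef_rot: [3.14, 0.0, -1.145]
ft_force: [1.0, -0.2, 0.4]
finger_gap: 0.0005
```

```bash
python3 look.py 20 6
cat > mk.py <<'E'
from ov import *
import sys
n=sys.argv[1];mk=float(sys.argv[2]);st=(.7117,.1518,0,np.deg2rad(24.15))
for e in (0,): pass
parts=[box(-.015,.015,.105,.135,.203-mk,.217-mk),box(-.001,.001,.03,.1,.209-.052,.211-.052)]
ov(f"pics/scene{n}.png","scene",[(parts,st,(0,255,0))],(275,245,45,60),8,f"pics/m{n}.png")
E
python3 mk.py 20 .0485
```

```text
[-0.21  0.09  0.28] [0.5634 0.2171 0.1665] [ 1.7994e+02  1.0000e-02 -6.5600e+01] 0.0002 24.3833
```

View pics/m20.png

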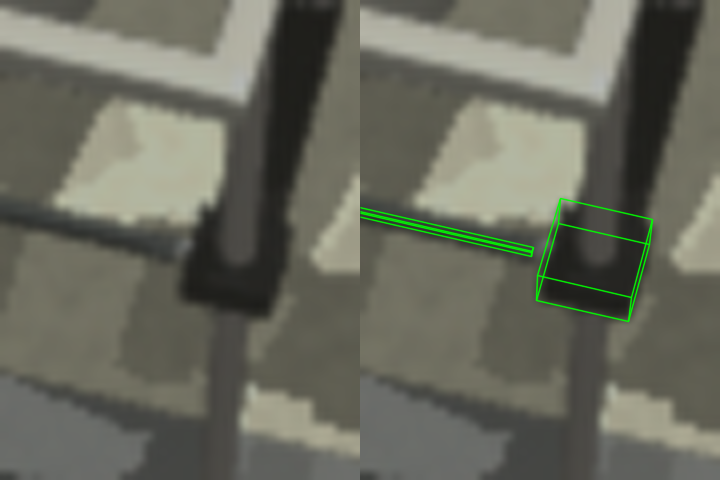

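View pics/s20.png

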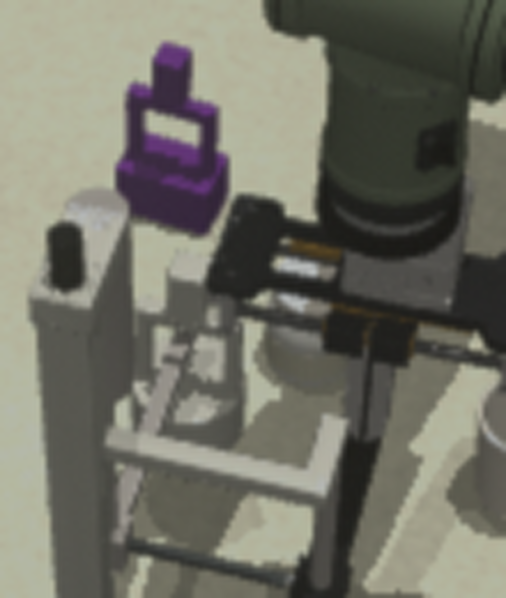

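Request:
arm_command(
  increments=[
    [0,0,0.2,0,0,0,0],
    [0,0,0.3,0,0,0,0],
    [0,0,0.3,0,0,0,0],
    [0,0,0.3,0,0,0,0],
  ],
)

```text
time: 24.72
tool_pos: [0.5638, 0.2172, 0.164]
eef_rot: [3.141, 0.0, -1.145]
ft_force: [-1.2, -0.9, 1.5]
finger_gap: 0.0003
```

```bash
python3 look.py 21 8; python3 mk.py 21 .052
python3 - <<'E'
import cv2,numpy as np
a=[]
for n in("17","20","21"):
    b=cv2.imread(f"pics/scene{n}.png")[255:290,285:312];a.append(cv2.resize(b,None,fx=9.6,fy=16,interpolation=2))
cv2.imwrite("pics/z21.png",np.hstack(a))
E
```

```text
[-1.36 -0.14  2.27] [0.5638 0.2172 0.164 ] [179.99   0.   -65.6 ] 0.0005 25.1167
```

View pics/z21.png

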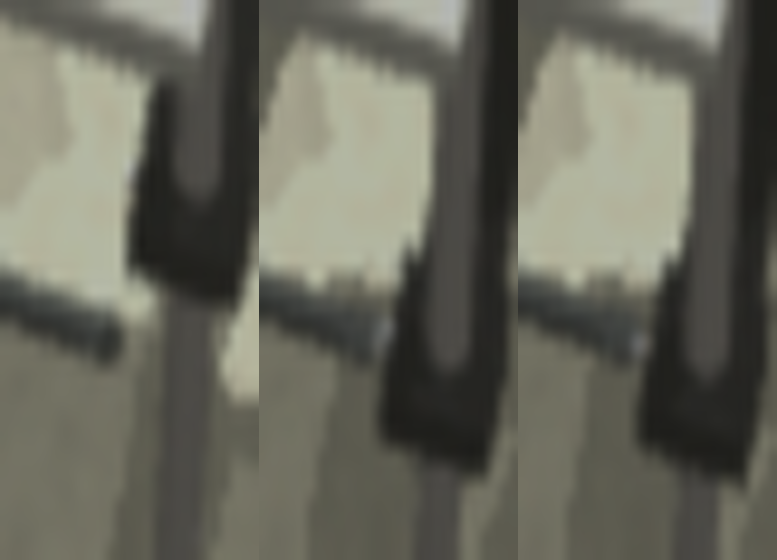

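View pics/m21.png

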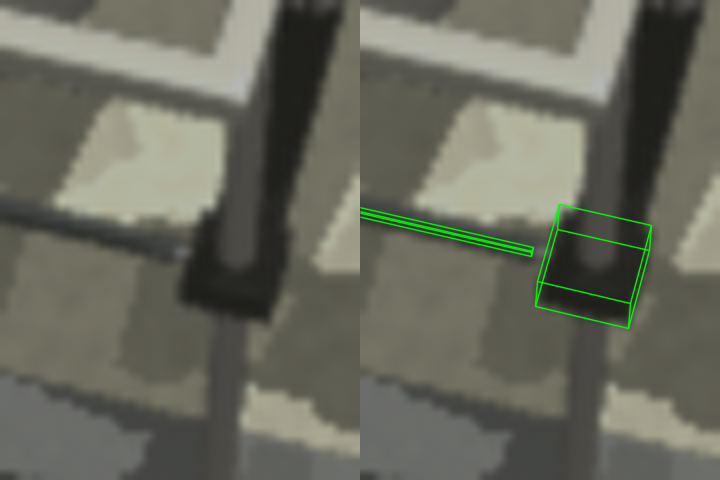

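Request:
arm_command(
  increments=[
    [0,0,0.15,0,0,0,0],
    [0,0,0.15,0,0,0,0],
    [0,0,0.15,0,0,0,0],
    [0,0,0.15,0,0,0,0],
  ],
)

```text
time: 25.45
tool_pos: [0.5639, 0.2172, 0.1623]
eef_rot: [3.141, 0.0, -1.145]
ft_force: [-1.0, -0.9, 1.8]
finger_gap: 0.0004
```

```bash
python3 look.py 22 8;python3 - <<'E'
import cv2,numpy as np
L={n:cv2.imread(f"pics/scene{n}.png").astype(np.float32).mean(2) for n in("9","17","20","21","22")}
# block shift by template of the dark block lower part
t=L["17"][264:277,297:311]
for n in L:
    r=cv2.matchTemplate(L[n][255:300,290:318],t,cv2.TM_CCOEFF_NORMED);_,v,_,(x,y)=cv2.minMaxLoc(r)
    if 0<y<r.shape[0]-1:
        a,b,c=r[y-1,x],r[y,x],r[y+1,x];y=y+.5*(a-c)/(a-2*b+c)
    print(n,round(v,3),x+290-297,round(y+255-264,2))
b=cv2.imread(f"pics/scene22.png")[255:290,285:312];cv2.imwrite("pics/z22.png",cv2.resize(b,None,fx=16,fy=16,interpolation=2))
E
```

```text
[-1.01  0.05  1.17] [0.564  0.2172 0.1624] [180.    0.  -65.6] 0.0006 25.85
9 0.905 0 -0.04
17 1.0 0 -0.01
20 0.843 -1 10.46
21 0.853 -1 10.95
22 0.83 -1 11.34
```

View pics/z22.png

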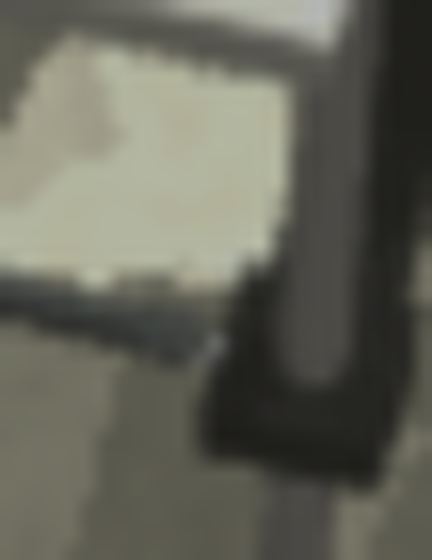

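Request:
arm_command(
  increments=[
    [0,0,-1,0,0,0,0],
    [0,0,-3,0,0,0,0],
    [0,0,-6,0,0,0,0],
    [0,0,-9,0,0,0,0],
    [0,1,-12,0,0,0,0],
    [-2,4,-14,0,0,0,0],
    [-4,7,-14,0,0,0,0],
    [-6,10,-14,0,0,0,0],
    [-8,12,-14,0,0,0,0],
    [-8,12,-14,0,0,0,0],
    [-8,12,-14,0,0,0,0],
  ],
)

```text
time: 26.77
tool_pos: [0.4212, 0.241, 0.3037]
eef_rot: [-3.139, -0.001, -1.143]
ft_force: [0.1, 0.3, 0.2]
finger_gap: 0.0006
```

```bash
python3 look.py 23 8;python3 - <<'E'
import cv2,numpy as np
from ptr import line
print(line("pics/scene17.png"),line("pics/scene23.png",range(276,292)))
L={n:cv2.imread(f"pics/scene{n}.png").astype(np.float32).mean(2) for n in("17","22","23")}
for ref in("17","22"):
  y0=264 if ref=="17" else 275
  x0=297 if ref=="17" else 296
  t=L[ref][y0:y0+13,x0:x0+14]
  r=cv2.matchTemplate(L["23"][255:300,290:318],t,cv2.TM_CCOEFF_NORMED);_,v,_,(x,y)=cv2.minMaxLoc(r)
  a,b,c=r[y-1,x],r[y,x],r[y+1,x];print(ref,v,x+290-x0,y+.5*(a-c)/(a-2*b+c)+255-y0)
b=cv2.imread(f"pics/scene23.png")[245:295,275:317];cv2.imwrite("pics/z23.png",cv2.resize(b,None,fx=12,fy=12,interpolation=2))
E
```

```text
[ 0.06 -0.04 -0.16] [0.4225 0.2403 0.3026] [179.96  -0.   -65.66] 0.0007 27.1667
(np.float64(273.5100150830893), np.float64(0.22558621548034483), np.int64(17)) (np.float64(273.05365386976763), np.float64(0.2363902476958992), np.int64(16))
17 0.8640087842941284 -1 11.255035
22 0.9045520424842834 0 0.005706787
```

View pics/z23.png

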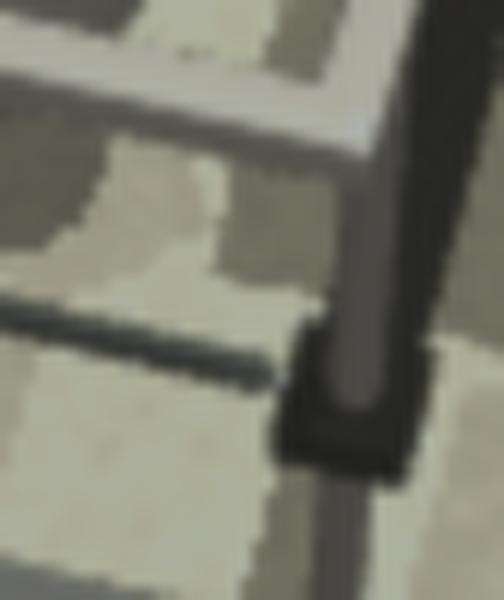

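View pics/scene23.png

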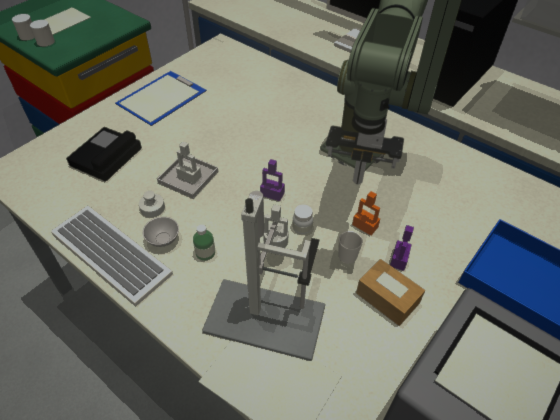

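```bash
python3 look.py 24 8
python3 - <<'E'
import cv2,numpy as np
from h import *
st=(.7117,.1518,0,np.deg2rad(24.15))
def mrow(e):
    uv=proj("scene",body(*st,[[0,y,.21-e] for y in np.linspace(.03,.1,8)]));o=np.argsort(uv[:,0]);return np.interp(290,uv[o,0],uv[o,1])
R={}
for n,g in(("9",263),("10",263),("0",271.2),("16",274.5),("17",274.5),("23",274.5),("24",274.5)):
    a=cv2.imread(f"pics/scene{n}.png").astype(float).mean(2);T=[];B=[];cs=np.arange(285,294)
    for c in cs:
        col=a[:,c];gc=int(round(g+(c-290)*.23));r=np.arange(gc-3,gc+4);i=r[np.argmin(col[r])];d=col[i]
        def edge(s):
            k=i;bg=np.median(col[i+s*4:i+s*6:s]) if s>0 else np.median(col[i-6:i-3]);h=60+0*bg if False else (d+bg)/2
            while (col[k+s]<h): k+=s
            return k+s*(h-col[k])/(col[k+s]-col[k]),bg
        t,bt=edge(-1);b,bb=edge(1);T.append(t);B.append(b)
    pt=np.polyfit(cs-290,T,1);pb=np.polyfit(cs-290,B,1);R[n]=(pt[1],pb[1]);print(n,np.round(pt,2),np.round(pb,2),round(bt),round(bb),d)
es=np.linspace(0,.1,201);rs=np.array([mrow(e) for e in es])
for n in R:
    print(n,[round(1e3*np.interp(R[n][k]-R[q][k]+mrow(e0),rs,es),1) for q,e0 in(("9",0),("0",.03597)) for k in(0,1)])
E
```

```text
[0.19 0.29 0.1 ] [0.4218 0.2404 0.3023] [180.    0.  -65.6] 0.0006 27.5667
9 [2.0000e-01 2.6114e+02] [2.4000e-01 2.6447e+02] 171 177 58.666666666666664
10 [2.0000e-01 2.6114e+02] [2.4000e-01 2.6446e+02] 168 173 57.0
0 [2.0000e-01 2.6957e+02] [2.4000e-01 2.7276e+02] 167 166 58.666666666666664
16 [2.5000e-01 2.7275e+02] [2.6000e-01 2.7603e+02] 174 108 57.333333333333336
17 [2.4000e-01 2.7277e+02] [2.6000e-01 2.7604e+02] 173 108 57.333333333333336
23 [2.4000e-01 2.7272e+02] [2.5000e-01 2.7596e+02] 167 166 60.0
24 [2.4000e-01 2.7273e+02] [2.5000e-01 2.7596e+02] 167 166 60.0
9 [np.float64(0.0), np.float64(0.0), np.float64(0.0), np.float64(0.3)]
10 [np.float64(0.0), np.float64(0.0), np.float64(0.0), np.float64(0.3)]
0 [np.float64(36.2), np.float64(35.7), np.float64(36.0), np.float64(36.0)]
16 [np.float64(50.3), np.float64(50.2), np.float64(50.1), np.float64(50.5)]
17 [np.float64(50.4), np.float64(50.2), np.float64(50.2), np.float64(50.5)]
23 [np.float64(50.2), np.float64(49.8), np.float64(50.0), np.float64(50.2)]
24 [np.float64(50.2), np.float64(49.8), np.float64(50.0), np.float64(50.2)]
```

Run:
```python
import cv2,numpy as np
a=np.mean([cv2.imread(f"pics/scene{n}.png").astype(float) for n in("23","24")],0)
print("cols 292..302, B-R then mean")
g=a.mean(2)
for r in range(269,283): print(r,np.round(g[r,292:303]).astype(int), np.round((a[r,292:303,0]-a[r,292:303,2])).astype(int))
b=cv2.imread("pics/scene9.png").astype(float);g=b.mean(2)
print("scene9")
for r in range(258,274): print(r,np.round(g[r,292:303]).astype(int), np.round((b[r,292:303,0]-b[r,292:303,2])).astype(int))
```

```text
cols 292..302, B-R then mean
269 [168 167 165 160 159 159 158 156 124 110  70] [-17 -17 -17 -18 -18 -18 -20 -18 -16 -14  -8]
270 [167 167 168 167 167 168 167 166 157 148  81] [-19 -19 -16 -17 -18 -16 -17 -16 -14 -14  -7]
271 [165 166 168 168 168 168 168 161 115 101  60] [-22 -20 -17 -16 -17 -16 -14 -12  -8  -8  -5]
272 [162 165 168 169 168 168 164 131  67  52  50] [-20 -18 -15 -14 -15 -16 -15 -12  -6  -4  -4]
273 [121 141 159 163 163 164 161 102  48  40  50] [-11 -13 -14 -12 -14 -18 -19 -12  -5  -3  -4]
274 [ 75  82  90 103 109 139 152  80  42  40  54] [ -2  -4  -5  -6  -8 -16 -19 -10  -4  -3  -4]
275 [ 56  60  65  70  74 100 124  60  38  40  55] [ -1   0   0  -1  -2  -7 -14  -6  -3  -3  -5]
276 [ 81  67  70  62  66  80 116  56  35  37  54] [-8 -4 -3 -1 -1 -3 -4 -3 -3 -4 -6]
277 [154 132 124  90  92 110  77  41  34  36  49] [-17 -14 -13  -8  -6  -8  -2  -2  -3  -4  -4]
278 [166 162 160 157 157 149  65  34  34  34  42] [-18 -17 -19 -18 -16 -16  -7  -4  -4  -4  -4]
279 [167 166 166 166 164 130  55  34  34  35  36] [-18 -20 -20 -18 -16 -14  -6  -4  -3  -4  -3]
280 [166 166 166 167 161 1
[... 1104 characters left out ...]
-13 -10 -11  -6  -4  -4  -4]
267 [176 176 175 173 170 163 125  56  39  39  39] [-21 -21 -22 -22 -22 -20 -18  -8  -5  -4  -4]
268 [177 176 175 174 173 165  91  45  39  39  40] [-18 -20 -23 -24 -23 -23 -12  -5  -3  -4  -4]
269 [177 177 177 176 176 168  82  42  39  39  40] [-17 -17 -18 -21 -21 -19 -10  -4  -5  -5  -4]
270 [176 176 177 177 177 169  82  41  38  38  37] [-20 -21 -17 -17 -19 -16  -8  -4  -6  -5  -5]
271 [174 175 177 177 177 169  84  56  43  40  38] [-23 -21 -18 -16 -19 -16  -8  -6  -5  -4  -5]
272 [175 177 177 178 177 173 137 128  88  77  55] [-22 -19 -15 -15 -16 -16 -13 -13  -8  -9  -6]
273 [176 176 178 179 178 176 170 170 166 158 111] [-21 -20 -16 -14 -16 -19 -20 -20 -18 -19 -14]
```

Run:
```python
import cv2,numpy as np
from h import *
def bot(n,r0,cols):
    a=cv2.imread(f"pics/scene{n}.png").astype(float).mean(2);o=[]
    for c in cols:
        k=r0
        bg=np.median(a[r0+5:r0+9,c]);d=a[r0-2,c];h=(bg+d)/2
        while a[k,c]<h:k+=1
        o.append(k-1+(h-a[k-1,c])/(a[k,c]-a[k-1,c]))
    return o
P0={"9":(261.14+264.47)/2,"23":(272.72+275.96)/2}
for n,r0,cols in(("9",269,(299,300,301,308)),("23",280,(299,300,301,307))):
    b=bot(n,r0,cols);print(n,np.round(b,2))
    for yaw in(24.15,25.5):
      st=(.7117,.1518,0,np.deg2rad(yaw))
      for ext in ([0] if n=="9" else [.0501]):
        uv=proj("scene",body(*st,[[0,y,.21-ext] for y in np.linspace(.03,.1,8)]));o=np.argsort(uv[:,0]);off=P0[n]-np.interp(290,uv[o,0],uv[o,1])
        ms=np.linspace(-.01,.06,141);R=[]
        for m in ms:
            e=proj("scene",body(*st,[[.015,y,.203-m] for y in np.linspace(.105,.135,7)]));o=np.argsort(e[:,0]);R.append(np.interp(cols,e[o,0],e[o,1])+off)
        R=np.array(R);print(yaw,"off",round(off,2),"mk mm",[round(1e3*np.interp(b[i],R[:,i],ms),1) for i in range(len(cols))])
```

```text
9 [271.44 271.84 272.15 273.73]
24.15 off 0.18 mk mm [np.float64(-1.2), np.float64(-0.5), np.float64(-0.2), np.float64(-0.3)]
25.5 off 0.85 mk mm [np.float64(-0.2), np.float64(0.6), np.float64(1.0), np.float64(1.5)]
23 [283.35 283.45 283.58 285.25]
24.15 off 0.16 mk mm [np.float64(51.1), np.float64(50.5), np.float64(50.0), np.float64(51.2)]
25.5 off 0.83 mk mm [np.float64(52.1), np.float64(51.6), np.float64(51.2), np.float64(53.0)]
```

```bash
python3 mv.py .505 -.12 .3025 -65.6 .422 .2404 .3025 -65.6
```

```text
t 27.57 meas [0.4217 0.2405 0.3024] [180.    0.  -65.6] gap 0.0006 F [0.72 0.55 0.43]
shift cm [36.25  7.33  0.  ] rotvec deg [0. 0. 0.]
```

Request:
arm_command(
  increments=[
    [4,0.8,0,0,0,0,0],
    [8,1.6,0,0,0,0,0],
    [12,2.4,0,0,0,0,0],
    [16,3.2,0,0,0,0,0],
    [20,4,0,0,0,0,0],
    [24,4.9,0,0,0,0,0],
    [28,5.7,0,0,0,0,0],
    [32,6.5,0,0,0,0,0],
    [36.2,7.3,2,0,0,0,0],
    [36.2,7.3,6,0,0,0,0],
    [36.2,7.3,10,0,0,0,0],
    [36.2,7.3,14,0,0,0,0],
  ],
)

```text
time: 28.57
tool_pos: [0.505, -0.1207, 0.1614]
eef_rot: [-3.14, -0.001, -1.147]
ft_force: [0.6, 0.2, -0.9]
finger_gap: 0.0002
```

Request:
arm_command(
  increments=[
    [0,0,4,0,0,0,0],
    [0,0,8,0,0,0,0],
    [0,0,12,0,0,0,0],
    [0,0,14,0,0,0,0],
    [0,0,15,0,0,0,0],
    [0,0,15,0,0,0,0],
    [0,0,15,0,0,0,0],
  ],
)

```text
time: 29.15
tool_pos: [0.5055, -0.1196, 0.0131]
eef_rot: [-3.141, -0.001, -1.145]
ft_force: [0.2, -0.6, 0.3]
finger_gap: 0.0005
```

```bash
python3 look.py 25 3
```

```text
[0.11 0.07 0.28] [ 0.5068 -0.1201  0.0146] [-179.81   -0.21  -65.59] 0.0002 29.3
```

View pics/scene25.png

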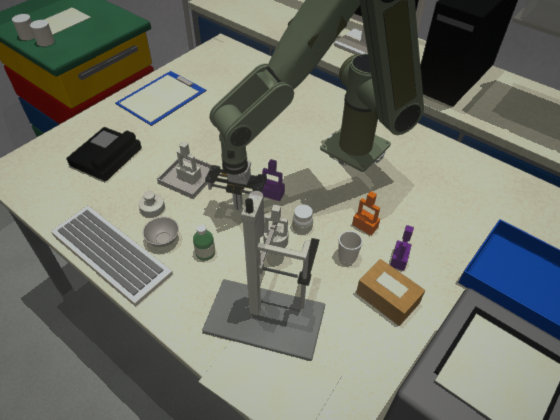

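Request:
arm_command(
  increments=[
    [0,0,0.5,0,0,0,0],
    [0,0,0.9,0,0,0,0],
    [0,0,0.9,0,0,0,0],
    [0,0,0.9,0,0,0,0],
  ],
)

```text
time: 29.63
tool_pos: [0.5045, -0.1192, 0.0034]
eef_rot: [3.141, 0.0, -1.145]
ft_force: [0.8, -0.1, 0.5]
finger_gap: 0.0005
```

Request:
arm_command(
  increments=[
    [0,0,0.1,0,0,0,0],
    [0,0,0.1,0,0,0,0],
    [0,0,0.1,0,0,0,0],
  ],
)

```text
time: 29.88
tool_pos: [0.5047, -0.1193, 0.0025]
eef_rot: [3.142, 0.0, -1.145]
ft_force: [1.2, -0.6, -0.3]
finger_gap: 0.0004
```

Request:
arm_command(
  increments=[
    [0,0,0.1,0,0,0,0],
    [0,0,0.1,0,0,0,0],
    [0,0,0.1,0,0,0,0],
  ],
)

```text
time: 30.13
tool_pos: [0.5046, -0.1193, 0.0014]
eef_rot: [3.141, 0.0, -1.145]
ft_force: [0.6, -0.3, -0.7]
finger_gap: 0.0003
```

Request:
arm_command(
  increments=[
    [0,0,0.1,0,0,0,0],
    [0,0,0.1,0,0,0,0],
    [0,0,0.1,0,0,0,0],
  ],
)

```text
time: 30.38
tool_pos: [0.5046, -0.1193, 0.0004]
eef_rot: [3.141, 0.0, -1.145]
ft_force: [-0.4, -0.0, -1.0]
finger_gap: 0.0006
```

Request:
arm_command(
  increments=[
    [0,0,0.1,0,0,0,0],
    [0,0,0.1,0,0,0,0],
    [0,0,0.1,0,0,0,0],
  ],
)

```text
time: 30.63
tool_pos: [0.5048, -0.1193, 0.0003]
eef_rot: [3.141, 0.0, -1.145]
ft_force: [-2.2, 0.5, 6.0]
finger_gap: 0.0003
```

Request:
arm_command(
  increments=[
    [0,0,-4,0,0,0,0],
    [0,0,-8,0,0,0,20],
    [0,0,-12,0,0,0,40],
    [0,0,-16,0,0,0,50],
    [0,0,-20,0,0,0,50],
    [0,0,-24,0,0,0,50],
    [0,0,-28,0,0,0,50],
    [0,0,-30,0,0,0,50],
    [0,0,-30,0,0,0,50],
  ],
)

```text
time: 31.38
tool_pos: [0.5078, -0.1206, 0.3065]
eef_rot: [-3.133, -0.009, -1.145]
ft_force: [0.5, 0.4, 0.2]
finger_gap: 0.0463
```

```bash
python3 mv.py .424 .22 .30 -65.6;  python3 mv.py .5637 .2171 .30 -65.6
```

```text
t 31.38 meas [ 0.5078 -0.1206  0.3065] [-179.49   -0.54  -65.6 ] gap 0.0463 F [0.52 0.44 0.15]
shift cm [-34.48  -6.43   0.38] rotvec deg [-0.51 -0.54  0.  ]
t 31.38 meas [ 0.5078 -0.1206  0.3065] [-179.49   -0.54  -65.6 ] gap 0.0463 F [0.52 0.44 0.15]
shift cm [-28.45 -19.03   0.55] rotvec deg [-0.51 -0.54  0.  ]
```

```bash
python3 mv.py .5637 .2171 .30 -65.6 .5047 -.1193 .30 -65.6
```

```text
t 31.38 meas [ 0.5078 -0.1206  0.3065] [-179.49   -0.54  -65.6 ] gap 0.0463 F [0.52 0.44 0.15]
shift cm [-28.2  -19.27  -0.  ] rotvec deg [0. 0. 0.]
```

Request:
arm_command(
  increments=[
    [-4,0,0,0,0,0,50],
    [-8,0,0,0,0,0,50],
    [-12,0,0,0,0,0,50],
    [-16,0,0,0,0,0,50],
    [-20,-3,0,0,0,0,50],
    [-23.5,-6,0,0,0,0,50],
    [-26,-9,0,0,0,0,50],
    [-28.2,-12,0,0,0,0,50],
    [-28.2,-15,0,0,0,0,50],
    [-28.2,-18,0,0,0,0,50],
    [-28.2,-19.3,0,0,0,0,50],
    [-28.2,-19.3,0,0,0,0,50],
  ],
)

```text
time: 32.38
tool_pos: [0.5648, 0.2183, 0.2962]
eef_rot: [3.138, 0.001, -1.144]
ft_force: [-0.1, -0.6, -0.3]
finger_gap: 0.0471
```

Request:
arm_command(
  increments=[
    [0,0,3,0,0,0,50],
    [0,0,6,0,0,0,50],
    [0,0,6,0,0,0,50],
    [0,0,6,0,0,0,50],
  ],
)

```text
time: 32.72
tool_pos: [0.5613, 0.2163, 0.2366]
eef_rot: [3.135, 0.001, -1.145]
ft_force: [-0.6, 0.6, -0.7]
finger_gap: 0.0472
```

```bash
python3 look.py 26 4;  python3 mv.py .5637 .2171 .145 -65.6
```

```text
[ 0.24 -0.06  0.4 ] [0.5643 0.2171 0.241 ] [-1.7976e+02 -5.0000e-02 -6.5610e+01] 0.0469 32.9167
t 32.92 meas [0.5651 0.2173 0.2421] [-1.7976e+02 -5.0000e-02 -6.5610e+01] gap 0.0469 F [ 0.79 -0.36 -0.54]
shift cm [-0.05  0.18  9.71] rotvec deg [-0.24 -0.05 -0.01]
```

View pics/s26.png

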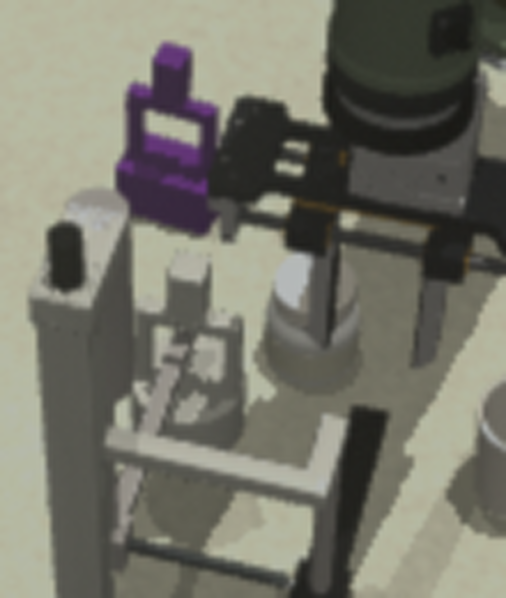

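Request:
arm_command(
  increments=[
    [0,0,2,0,0,0,50],
    [0,0,4,0,0,0,50],
    [0,0,6,0,0,0,50],
    [0,0,8,0,0,0,50],
    [0,0,9.3,0,0,0,50],
    [0,0,9.3,0,0,0,50],
    [0,0,9.3,0,0,0,50],
    [0,0,9.3,0,0,0,50],
  ],
  force=8,
)

```text
time: 33.58
tool_pos: [0.5653, 0.2175, 0.1484]
eef_rot: [-3.138, -0.001, -1.145]
ft_force: [-0.1, 0.2, 0.2]
finger_gap: 0.0471
```

```bash
python3 look.py 27 4
```

```text
[ 0.31 -0.32  0.76] [0.5653 0.2175 0.1484] [-1.7985e+02 -3.0000e-02 -6.5600e+01] 0.047 33.7833
```

View pics/s27.png

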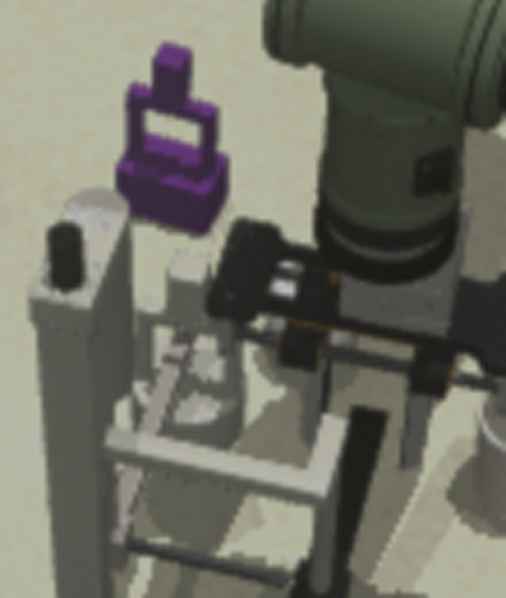

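Close gently on the tab.

Request:
arm_command(
  increments=[
    [0,0,0,0,0,0,40],
    [0,0,0,0,0,0,30],
    [0,0,0,0,0,0,27],
    [0,0,0,0,0,0,24],
    [0,0,0,0,0,0,15],
    [0,0,0,0,0,0,15],
    [0,0,0,0,0,0,15],
  ],
  force=8,
)

```text
time: 34.37
tool_pos: [0.5642, 0.2166, 0.1465]
eef_rot: [3.141, -0.001, -1.145]
ft_force: [0.1, -2.9, -0.1]
finger_gap: 0.0218
```

```bash
python3 look.py 28 6
```

```text
[ 0.86 -3.6   0.14] [0.5642 0.2166 0.1465] [ 1.7999e+02 -6.0000e-02 -6.5610e+01] 0.0217 34.6667
```

```bash
cat > ms.py <<'E'
import cv2,numpy as np,sys
ref=cv2.imread("pics/scene23.png").astype(np.float32).mean(2)
t=ref[275:289,298:311]
for n in sys.argv[1:]:
  a=cv2.imread(f"pics/scene{n}.png").astype(np.float32).mean(2)
  r=cv2.matchTemplate(a[262:302,293:316],t,cv2.TM_CCOEFF_NORMED);_,v,_,(x,y)=cv2.minMaxLoc(r)
  p,b,c=r[y-1,x],r[y,x],r[y+1,x];print(n,round(v,3),x+293-298,round(float(y+.5*(p-c)/(p-2*b+c)+262-275),2))
E
python3 ms.py 23 22 26 27 28
```

```text
23 1.0 0 0.04
22 0.919 0 0.17
26 0.882 0 0.32
27 0.864 0 0.31
28 0.871 0 0.25
```

Request:
arm_command(
  increments=[
    [0,0,-0.1,0,0,0,15],
    [0,0,-0.15,0,0,0,15],
    [0,0,-0.15,0,0,0,15],
    [0,0,-0.15,0,0,0,15],
    [0,0,-0.15,0,0,0,15],
  ],
)

```text
time: 35.08
tool_pos: [0.5642, 0.2167, 0.1475]
eef_rot: [3.141, -0.001, -1.145]
ft_force: [1.7, -4.0, -2.3]
finger_gap: 0.0223
```

```bash
python3 look.py 29 6; python3 ms.py 29
```

```text
[ 3.03 -4.48 -2.81] [0.5642 0.2167 0.1475] [ 1.7998e+02 -5.0000e-02 -6.5610e+01] 0.0217 35.3833
29 0.875 0 0.05
```

Request:
arm_command(
  increments=[
    [0,0,0,0,0,0,30],
    [0,0,0,0,0,0,40],
    [0,0,0,0,0,0,50],
    [0,0,0,0,0,0,50],
    [0,0,0,0,0,0,50],
    [0,0,-2,0,0,0,50],
    [0,0,-5,0,0,0,50],
    [0,0,-9,0,0,0,50],
    [0,0,-13,0,0,0,50],
    [0,0,-15,0,0,0,50],
  ],
)

```text
time: 36.22
tool_pos: [0.5658, 0.2181, 0.3042]
eef_rot: [-3.133, -0.001, -1.145]
ft_force: [0.0, 0.1, 0.5]
finger_gap: 0.0471
```

Request:
arm_command(
  increments=[
    [-2,3,0,0,0,0,50],
    [-4,6,0,0,0,0,50],
    [-6,9,0,0,0,0,50],
    [-8,12,0,0,0,0,50],
    [-8,12,0,0,0,0,50],
    [-8,12,0,0,0,0,50],
  ],
)

```text
time: 36.72
tool_pos: [0.4203, 0.2411, 0.2985]
eef_rot: [-3.14, 0.0, -1.143]
ft_force: [0.9, 0.4, -0.3]
finger_gap: 0.047
```

```bash
python3 look.py 30 8; python3 ms.py 23 30
python3 - <<'E'
import cv2,numpy as np
from ptr import line
print(line("pics/scene23.png")[0],line("pics/scene30.png")[0])
from rig import imaging
cv2.imwrite("pics/top30.png",imaging.snapshot("top"))
b=cv2.imread(f"pics/scene30.png")
z=cv2.resize(b[245:295,275:317],None,fx=9,fy=9,interpolation=2); w=cv2.resize(b[150:250,135:240],None,fx=3.8,fy=4.5,interpolation=2)
cv2.imwrite("pics/z30.png",np.hstack([z,w[:450,:399]]))
E
```

```text
[-0.03  0.14  0.07] [0.4225 0.2405 0.2981] [179.97   0.   -65.65] 0.0471 37.1167
23 1.0 0 0.04
30 0.995 0 -0.12
273.0506609688658 273.0512328609217
```

View pics/z30.png

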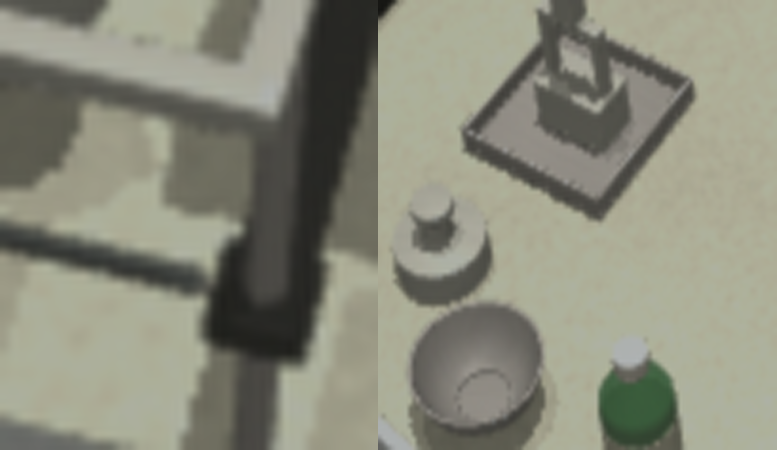

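View pics/scene30.png

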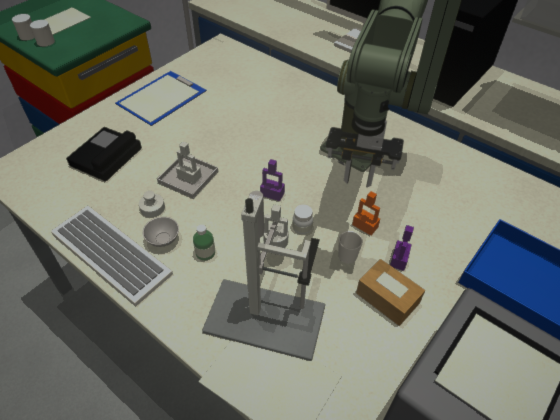

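View pics/top30.png

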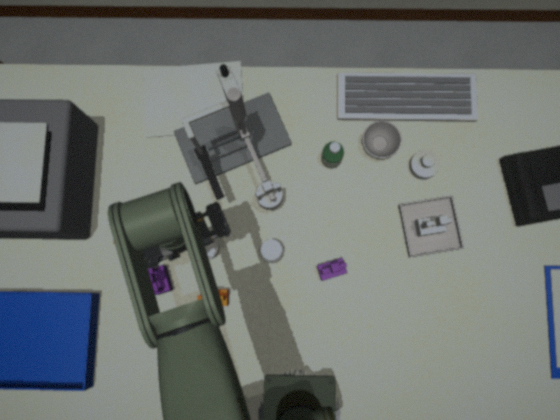

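The block weight stands in the tray (top view 432,225) and the round weight hangs still on the hook (269,193). The marker is level with the pointer to within about 1–2 mm, and the bystanders look unmoved. Handing in.

Run:
```python
from rig import workorder
print(workorder.hand_in())
```

```text
the job is handed in; nothing more can be done
None
```

The job is done and handed in at about 37 s. The block weight stands upright in the tray, and the round weight hangs still on the hook. The marker is set level with the pointer, and the arm was clear of everything at hand-in.

**Reading:** the edges of the pointer in the scene camera give an extension of about 50.1 mm, and the pointer did not move between my last pictures. A cruder image measurement first gave about 52 mm. I pushed the marker to that, then pinched the tab and raised it about 1 mm.

**Marker check:** my two estimates of where the marker now sits disagree slightly.

| Source | Marker position |
|---|---|
| Camera | about 50–50.5 mm |
| Finger contact height (fingertip height confirmed by a light touch on the table) | about 51.6 mm |

The marker is therefore level with the pointer to within about 1.5 mm; I could not settle the difference.

**Other things on the desk:** in the last pictures the bystanders and the orange and purple look-alikes look unmoved. I judged that by eye, and the arm partly hid the look-alikes on the left in the top view. While resting on the hook before I let go, the round weight put a sideways force of about 3 N on the gripper. It barely moved when released.

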